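# Set up the drilling jig

### The job

Get the drilling jig ready for the next class: first press every bronze bushing on the bench into a bore of its own size until its shoulder sits flush on the guide block, then push the spacer bar into the channel on the block's near side until it is hard against the end stop. After that lay the straightedge flat on the bench with a long edge flush along the block's far face, roughly centred, and last of all throw the lock lever fully over to its other side. Leave the brush, screwdriver, tin and offcut where they are.

Things in the scene. Friction and masses are not known exactly. Their poses are not given: they have to be found in the camera images.
- jig: drilling jig screwed to the bench: grey steel guide block 80 (x) x 250 (y) x 60 (z) mm, four bores in a row along y. Origin: centre of its underside. +x is its far side, away from the robot. On its near side a dark fence 40 mm high, 18 thick, 27 mm off the block, from y = 20 to 125 mm, forms the spacer channel; towards -y stands the lock lever.
- wide_a_mid (a point): turned bronze headed drill bushing, standing upright on its foot on the bench at the start: a 40 mm shank 32 mm long (2 mm chamfer at the foot) below a head of 52 mm diameter and 32 mm height, 64 mm tall in all, 0.34 kg. This point is on its axis half-way up, which is level with the shoulder (underside of the head); z points up its axis. May be absent (no pose).
- wide_b_mid (a point): turned bronze headed drill bushing, standing upright on its foot on the bench at the start: a 40 mm shank 32 mm long (2 mm chamfer at the foot) below a head of 52 mm diameter and 32 mm height, 64 mm tall in all, 0.34 kg. This point is on its axis half-way up, which is level with the shoulder (underside of the head); z points up its axis. May be absent (no pose).
- narrow_a_mid (a point): turned bronze headed drill bushing, standing upright on its foot on the bench at the start: a 32 mm shank 32 mm long (2 mm chamfer at the foot) below a head of 44 mm diameter and 32 mm height, 64 mm tall in all, 0.24 kg. This point is on its axis half-way up, which is level with the shoulder (underside of the head); z points up its axis. May be absent (no pose).
- narrow_b_mid (a point): turned bronze headed drill bushing, standing upright on its foot on the bench at the start: a 32 mm shank 32 mm long (2 mm chamfer at the foot) below a head of 44 mm diameter and 32 mm height, 64 mm tall in all, 0.24 kg. This point is on its axis half-way up, which is level with the shoulder (underside of the head); z points up its axis. May be absent (no pose).
- bore_w1 (a point): mouth centre of a 41.5 mm bore in the guide block's top (60 mm above the bench), -90 mm along the jig's y from its middle; z up. 2 mm chamfer. About 10 to 14 mm down sits a friction ring that the bushing's foot must drive ahead of it to 32 mm; it yields at 7 N and stays. For either wide (40 mm shank) bushing; when home, its middle point is at this point.
- bore_n1 (a point): mouth centre of a 33.5 mm bore in the guide block's top (60 mm above the bench), -30 mm along the jig's y from its middle; z up. 2 mm chamfer. About 10 to 14 mm down sits a friction ring that the bushing's foot must drive ahead of it to 32 mm; it yields at 7 N and stays. For either narrow (32 mm shank) bushing; when home, its middle point is at this point.
- bore_w2 (a point): mouth centre of a 41.5 mm bore in the guide block's top (60 mm above the bench), 30 mm along the jig's y from its middle; z up. 2 mm chamfer. About 10 to 14 mm down sits a friction ring that the bushing's foot must drive ahead of it to 32 mm; it yields at 7 N and stays. For either wide (40 mm shank) bushing; when home, its middle point is at this point.
- bore_n2 (a point): mouth centre of a 33.5 mm bore in the guide block's top (60 mm above the bench), 90 mm along the jig's y from its middle; z up. 2 mm chamfer. About 10 to 14 mm down sits a friction ring that the bushing's foot must drive ahead of it to 32 mm; it yields at 7 N and stays. For either narrow (32 mm shank) bushing; when home, its middle point is at this point.
- spacer_mid (a point): centre of the aluminium spacer bar, 150 x 24 x 24 mm, 0.24 kg, lying on the bench, long along its x axis (both ends alike, the last 9 mm tapered to 18 mm). This point is 12 mm above its underside.
- gap_stop (a point): centre of the end stop's face in the spacer channel, 12 mm above the bench; axes as the jig's. The channel is 27 mm wide in x, floored by the bench, open above and at its +y end; its mouth is 85 mm from here along +y. With the spacer home its end touches this face, its middle is 75 mm from here along +y and 65 mm stick out.
- straightedge_grip (a point): middle of the wooden grip of the steel straightedge: a flat bar 220 (x) x 70 (y) x 10 (z) mm, lying on the bench, with a wooden grip 70 (x) x 18 (y) x 40 (z) mm centred on top, 50 mm tall in all, 0.38 kg. This point is 30 mm above the underside; both long edges (35 mm to either side in y) are alike.
- far_face (a point): middle of the guide block's far vertical face, 5 mm above the bench; axes as the jig's, so x points out of the face. With the straightedge flush and centred its grip is 35 mm from here along x.
- lock (a joint): lock lever of the jig, a 80 mm steel lever with a 26 mm black ball at its end, rad: 0 leaning 0.5 rad from vertical towards the jig's +y (open), 1.0 leaning 0.5 rad towards -y (locked). Swings in the jig's y-z plane, takes about 1 N at the ball, stays where it is left.
- lock_tip (a point): centre of the lock lever's ball, 80 mm from the hinge, which lies 22 mm above the bench at x = -85, y = -80 mm of the jig
- brush: bystander: bench brush lying along its x, 200 mm
- screwdriver: bystander: screwdriver lying along its x, 200 mm
- tin: bystander: metal tin, 60 mm across, 75 mm tall; origin under its centre
- offcut: bystander: wooden offcut 110 x 45 x 20 mm; origin under its centre

How it is judged:
On the way, in this order (a step that is already met when the one before it is completed fails the run):
1. every bushing present is pressed home in a bore of its size (((horizontal distance between wide_a_mid and bore_w1 below 0.003 m and z of wide_a_mid in the frame of bore_w1 between -0.003 and 0.002 m and angle between wide_a_mid's own z axis and vertical below 0.04 rad) or (horizontal distance between wide_a_mid and bore_w2 below 0.003 m and z of wide_a_mid in the frame of bore_w2 between -0.003 and 0.002 m and angle between wide_a_mid's own z axis and vertical below 0.04 rad)) and ((horizontal distance between wide_b_mid and bore_w1 below 0.003 m and z of wide_b_mid in the frame of bore_w1 between -0.003 and 0.002 m and angle between wide_b_mid's own z axis and vertical below 0.04 rad) or (horizontal distance between wide_b_mid and bore_w2 below 0.003 m and z of wide_b_mid in the frame of bore_w2 between -0.003 and 0.002 m and angle between wide_b_mid's own z axis and vertical below 0.04 rad)) and ((horizontal distance between narrow_a_mid and bore_n1 below 0.003 m and z of narrow_a_mid in the frame of bore_n1 between -0.003 and 0.002 m and angle between narrow_a_mid's own z axis and vertical below 0.04 rad) or (horizontal distance between narrow_a_mid and bore_n2 below 0.003 m and z of narrow_a_mid in the frame of bore_n2 between -0.003 and 0.002 m and angle between narrow_a_mid's own z axis and vertical below 0.04 rad)) and ((horizontal distance between narrow_b_mid and bore_n1 below 0.003 m and z of narrow_b_mid in the frame of bore_n1 between -0.003 and 0.002 m and angle between narrow_b_mid's own z axis and vertical below 0.04 rad) or (horizontal distance between narrow_b_mid and bore_n2 below 0.003 m and z of narrow_b_mid in the frame of bore_n2 between -0.003 and 0.002 m and angle between narrow_b_mid's own z axis and vertical below 0.04 rad))), for 0.2 s.
2. the spacer bar is pushed home against the end stop of the channel (y of spacer_mid in the frame of gap_stop between 0.071 and 0.0785 m and x of spacer_mid in the frame of gap_stop between -0.003 and 0.003 m and z of spacer_mid in the frame of gap_stop between -0.003 and 0.003 m and angle between the x axis of spacer_mid and the y axis of jig, either way round below 0.05 rad), for 0.2 s.
3. the straightedge lies flat and flush along the far face (x of straightedge_grip in the frame of far_face between 0.032 and 0.0375 m and y of straightedge_grip in the frame of far_face between -0.05 and 0.05 m and angle between the x axis of straightedge_grip and the y axis of jig, either way round below 0.02 rad and angle between straightedge_grip's own z axis and vertical below 0.03 rad and height (world z) of straightedge_grip below 0.034 m), for 0.2 s.
4. the lock lever is thrown over (value of joint lock above 0.9 rad), for 0.2 s.
At the end, for the whole second after the job is handed in: Each bushing in a bore of its size: 3 mm of its axis, shoulder within 2 mm of the top, upright; spacer in the channel, end within 3.5 mm of the stop; straightedge flat, edge within 2.5 mm and 0.02 rad of the far face, centred within 50 mm; lever past 0.9 rad (all of step 1 and all of step 2 and all of step 3 and value of joint lock above 0.9 rad); the robot touches nothing.
It fails at once if a bystander (brush, screwdriver, tin, offcut) is moved more than 30 mm (distance of any of brush, screwdriver, tin, offcut from where it was at the start of the episode above 0.03 m).
Of wide_a, wide_b, narrow_a, narrow_b only 3 to 4 are there at a start; the rules pass over those that are not, and their reading is None.
At some moment in a run one of spacer, straightedge may be knocked a few centimetres aside while the robot is not near it.
It also fails if it takes over 210 s, if anything falls off the work surface, if the arm or the gripper's body presses on something with over 40 N, if the wrist force passes 120 N, or if a joint passes its speed limit or range.

### The arm

A 7-joint arm with a two-finger parallel gripper is mounted at the origin on the work surface. World frame = base frame: x ahead of the robot, y to its left, z up, the work surface at z = 0. Lengths are in m, angles in rad, forces in N, time in s.
With the tool pointing down it reaches from about 0.4 to 0.875 m from the base axis. Payload 19.3 kg.
Tool frame: the origin (TCP) lies midway between the tips of the shut fingers; the grasp point (between the pads) lies 19 mm behind it; z points along the fingers, y is the line along which they close (so a half turn about z gives the same grasp; the last joint's range is limited). The gripper opens to 85 mm and grips with 20 to 120 N. Pads are 22 mm wide; open, the fingers measure 114 mm over their backs; the gripper's body (76 mm by 85 mm) begins 54 mm behind the grasp point. The pads swing forward as they close: fully open they stand 13 mm farther back than shut.
Start: joints at [-1.407, 0.521, -0.036, 1.599, 0.021, 1.021, -0.113], TCP at [0.145, 0.608, 0.231] pointing down, gripper open.
Joint ranges: [-2.91, 2.91], [-0.3, 2.13], [-1.5, 1.42], [0.17, 2.43], [-1.26, 4.41], [0.16, 1.93], [-2.52, 2.52]. Speed limits (rad/s): [1.89, 1.89, 2.39, 2.39, 3.01, 3.01, 3.01].

### API

Orientations are given as [roll, pitch, yaw] about the fixed x, y, z axes, in that order (R = Rz(yaw) Ry(pitch) Rx(roll)).
In Python, from workcell import * gives the robot as it stands. The module is installed in compiled form; this text tells all that it offers.
- The arm moves only by the tool play_rows, never from a script. Its argument "deltas" is a list of rows, each a list of 7 numbers: the shift along the tool's x, y, z in units of 500 mm (1.0 is 500 mm), then the turn, a rotation vector about the tool's x, y, z in units of 120 degrees (1.0 is 120 degrees), then the closure, from 0 (fully open) to 1 (shut). A call has 1 to 10 rows; each row is the pose to reach, as a shift and turn from the pose commanded when the call began, along the tool's axes at that moment; what a row does not reach only later rows make up. A row lasts 1/10 s, in which the tool goes at most 50 mm and 8.59 degrees, less where a joint would pass 70% of its speed; a pose out of reach is approached as far as the arm can. A call with a number of a shift or a turn outside -1 to 1 is refused whole. A call with a gripper value outside its range is refused whole. The fingers move at their own pace and stop on an object; "newtons" is the grip in N (left out, the last holds). Time passes only in rows, so rows that repeat a pose let the fingers close. It gives the time, the measured TCP pose, the force, the opening and the grip force at its end, in the units of the state.
- observe(): the state, without advancing time (a new reading comes with each control period).
- grab_frame(name): name is "scene" or "top" or "wrist"; returns the picture (384x512x3 uint8, red, green, blue); there is no depth.
- get_calibration(name): a dict with "fovy" (degrees; the focal length in pixels is half the picture's height over the tangent of half this angle, whatever the lens; pixels are square), "cx", "cy" (the principal point, pixels), "xyz" and "rotation" of the camera in the world. Camera axes: x right, y down, z forward; pixel columns grow to the right and rows downward; lengths in m; the calibration is good to about 2 mm. A picture is of the moment at which its call begins: read the wrist's pose just before it. get_calibration takes no time and is no camera call; for the wrist camera it gives the pose at the moment of the call.
- job_done(): hands the job in; it is judged then, once.
The state is a dict: "clock": time; "qpos": joint angles; "qd": joint speeds; "joint_efforts": joint torques, N m; "position": TCP position; "tool_rot": TCP orientation; "force": force on the tool from outside, world axes, zero at the start; "moment": the same for the moment, N m; "grip_width": finger opening in m; "finger_force": force on a finger pad.
Only numpy, scipy, OpenCV 4.12 (cv2) and the standard library are available. Lean on these libraries where they do the work, as an engineer would, in place of code of your own. Each camera call takes 0.05 s, during which the arm holds its last target. There are 200 camera calls.

## Working session

There is one attempt and no reset: what is moved stays moved. The work goes in short steps, Python scripts to look and compute and a tool call to move; the robot and the scene stay as the last step left them, time stands still between calls to the robot, and variables do not carry over. Pictures are saved under pics/ and viewed, at most 14 in all, crops included, and the job is handed in when it is done.

Besides the shell and the picture viewer there is one more tool, called after "Emit:" as name(argument=value, ...) on one line, values as JSON. play_rows: Moves the arm, as the interface text tells. Its arguments: {"type":"object","properties":{"deltas":{"type":"array"},"newtons":{"type":"number"}},"required":["deltas"]}

```bash
mkdir -p pics; cat > h.py <<'E'
from workcell import *
import numpy as np, cv2
from scipy.spatial.transform import Rotation as R
def K(c):
    f=192/np.tan(np.radians(c["fovy"])/2); return np.array([[f,0,c["cx"]],[0,f,c["cy"]],[0,0,1]])
def Rm(c):
    r=np.array(c["rotation"],float)
    return r if r.shape==(3,3) else R.from_euler("xyz",r).as_matrix()
def ray(c,uv):
    d=Rm(c)@np.linalg.inv(K(c))@np.array([uv[0],uv[1],1.0]); return np.array(c["xyz"]),d
def onz(c,uv,z):
    o,d=ray(c,uv); return o+d*(z-o[2])/d[2]
def proj(c,p):
    q=K(c)@Rm(c).T@(np.array(p)-np.array(c["xyz"])); return q[:2]/q[2]
def snap(n,f):
    c=get_calibration(n); im=grab_frame(n); cv2.imwrite("pics/"+f+".png",im[:,:,::-1]); return c,im
def go(p,yaw=None):
    """row units to reach TCP position p with tool straight down at yaw"""
    s=observe(); r=R.from_euler("xyz",s["tool_rot"]) ; d=r.inv().apply(np.array(p)-s["position"])/0.5
    t=np.zeros(3)
    if yaw is not None: t=(r.inv()*R.from_euler("xyz",[np.pi,0,yaw])).as_rotvec()/np.radians(120)
    return np.round(d,4),np.round(t,4)
E
python3 - <<'E'
from h import *
for n in ("scene","top","wrist"):
    c,im=snap(n,n+"0"); print(n,c)
a=cv2.imread("pics/top0.png");b=cv2.imread("pics/scene0.png")
print(observe())
E
```

```text
scene {'fovy': 55.70979797415576, 'cx': 256.06850332894385, 'cy': 190.25246028464457, 'xyz': array([0.95644057, 0.32117429, 0.87469459]), 'rotation': array([-2.53064153, -0.00608011,  2.22947414])}
top {'fovy': 54.654130214709575, 'cx': 252.32884690905152, 'cy': 187.89163838117082, 'xyz': array([ 0.30533387, -0.01974905,  1.16641857]), 'rotation': array([-2.93943826,  0.0047208 , -1.54330515])}
wrist {'fovy': 62.971071896565455, 'cx': 261.3423244558173, 'cy': 190.51384402989547, 'xyz': array([0.06553878, 0.62702521, 0.37442313]), 'rotation': array([ 2.82271201e+00, -1.42226996e-03,  1.33655876e+00])}
{'clock': 0.15, 'qpos': array([-1.40718827,  0.52185932, -0.03632335,  1.59990864,  0.0212442 ,
        1.02115027, -0.11278668]), 'qd': array([-0.00075613, -0.00159927,  0.00139625, -0.00336401,  0.00164721,
        0.00041746,  0.00096305]), 'joint_efforts': array([ 2.99799722e-03, -9.27384782e+01,  1.98132947e+00, -3.70056832e+01,
        1.80272770e-02,  6.41919891e-03,  1.63671666e-05]), 'position': array([0.14478234, 0.60770357, 0.23085779]), 'tool_rot': array([-3.14065880e+00,  1.06159825e-04,  2.90780580e+00]), 'force': array([ 0.32700129, -0.20112192,  0.78949973]), 'moment': array([-0.02811059,  0.00565158,  0.02693954]), 'finger_force': 0.0, 'grip_width': 0.08482421835682312}
```

View pics/top0.png

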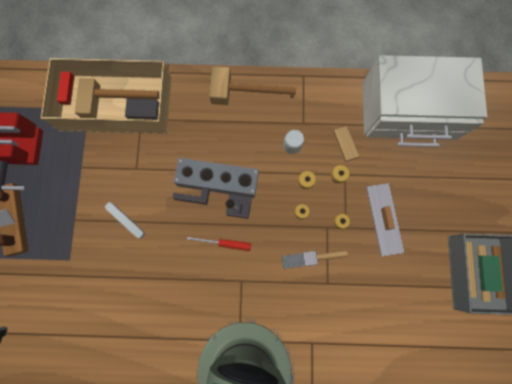

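View pics/scene0.png

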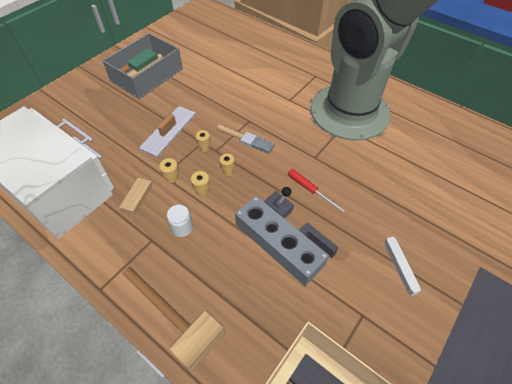

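The top view shows all four bushings, at (307,179), (341,173), (302,211) and (342,220). The jig is at (216,177) with four bores, the spacer at (124,220), the straightedge at (386,219), and the tin and offcut at (293,141) and (346,143). The scene view agrees with this.

```bash
python3 - <<'E'
from h import *
c=get_calibration("top"); im=cv2.imread("pics/top0.png"); hsv=cv2.cvtColor(im,cv2.COLOR_BGR2HSV)
g=cv2.inRange(hsv,(18,130,110),(32,255,255))
n,l,st,ce=cv2.connectedComponentsWithStats(cv2.morphologyEx(g,cv2.MORPH_CLOSE,np.ones((7,7))))
for i in range(1,n):
    x,y,w,h,a=st[i]
    if a>80 and 150<y<240 and 280<x<370: print("bush",ce[i].round(1),w,h,a,onz(c,ce[i],.064).round(4))
# bores: dark in block area
v=hsv[:,:,2]; m=((v<70)&(hsv[:,:,1]<130)).astype(np.uint8)
n,l,st,ce=cv2.connectedComponentsWithStats(m)
for i in range(1,n):
    x,y,w,h,a=st[i]
    if a>15 and 150<y<220 and 160<x<270: print("dark",ce[i].round(1),w,h,a,onz(c,ce[i],.06).round(4))
def rect(x0,y0,x1,y1,z,name,lo=150):
    s=np.zeros(v.shape,np.uint8); s[y0:y1,x0:x1]=((hsv[:,:,1]<60)&(v>lo))[y0:y1,x0:x1]
    cs,_=cv2.findContours(s,cv2.RETR_EXTERNAL,cv2.CHAIN_APPROX_NONE); k=max(cs,key=cv2.contourArea)
    W=np.array([onz(c,p[0],z)[:2] for p in k],np.float32); r=cv2.minAreaRect(W*1000); print(name,r)
rect(95,195,150,245,.024,"spacer"); rect(360,175,410,260,.01,"straight"); rect(170,150,262,200,.06,"block",60)
for p in [(293,141)]: print("tin",onz(c,p,.07))
for p in [(188,239),(250,246)]: print("sd",onz(c,p,.015))
for p in [(283,263),(347,253)]: print("brush",onz(c,p,.02))
E
```

```text
bush [339.9 173.2] 19 17 261 [ 0.5839 -0.274   0.064 ]
bush [306.7 179.1] 18 18 255 [ 0.5628 -0.1728  0.064 ]
bush [301.6 211. ] 16 15 193 [ 0.4644 -0.1576  0.064 ]
bush [341.7 220.8] 18 16 203 [ 0.4382 -0.2764  0.064 ]
dark [186.9 171.4] 9 10 71 [0.5784 0.194  0.06  ]
dark [206.2 174.2] 13 12 115 [0.5708 0.1341 0.06  ]
dark [225.5 177.1] 10 9 73 [0.5635 0.0746 0.06  ]
dark [244.6 179.7] 12 12 118 [0.5566 0.0159 0.06  ]
dark [190.3 186.2] 25 5 36 [0.532  0.1807 0.06  ]
dark [218.  195.4] 79 15 182 [0.5059 0.095  0.06  ]
dark [230.3 203.5] 9 10 72 [0.4821 0.0568 0.06  ]
dark [240.2 209. ] 6 11 38 [0.4663 0.0263 0.06  ]
spacer ((429.0915222167969, 389.5033874511719), (147.8622589111328, 24.92784881591797), 50.50498580932617)
straight ((453.9343566894531, -424.6839599609375), (217.5572052001953, 68.06802368164062), 9.963537216186523)
block ((543.89892578125, 106.722412109375), (250.847900390625, 128.83023071289062), 83.40144348144531)
tin [ 0.68103376 -0.12998367  0.07      ]
sd [0.37525577 0.18576168 0.015     ]
sd [ 0.35915161 -0.0056904   0.015     ]
brush [ 0.310827   -0.10694259  0.02      ]
brush [ 0.34593306 -0.30082589  0.02      ]
```

```bash
python3 -c "
from h import *
print(go([.567,.105,.25],1.449))"
```

```text
(array([-1.0544, -0.7825, -0.0374]), array([-3.000e-04,  4.000e-04,  6.965e-01]))
```

Emit:
play_rows(deltas=[[-1,-0.77,-0.037,0,0,0.6965,0],[-1,-0.77,-0.037,0,0,0.6965,0],[-1,-0.77,-0.037,0,0,0.6965,0],[-1,-0.77,-0.037,0,0,0.6965,0],[-1,-0.77,-0.037,0,0,0.6965,0],[-1,-0.77,-0.037,0,0,0.6965,0],[-1,-0.77,-0.037,0,0,0.6965,0],[-1,-0.77,-0.037,0,0,0.6965,0],[-1,-0.77,-0.037,0,0,0.6965,0],[-1,-0.77,-0.037,0,0,0.6965,0]])

```text
clock: 1.15
position: [0.4602, 0.2179, 0.2461]
tool_rot: [3.141, -0.0, 1.443]
force: [1.1, 0.8, 0.7]
grip_width: 0.0855
finger_force: 0.0
```

```bash
python3 -c "
from h import *
print(go([.567,.105,.25],1.449),observe()['position'])"
```

```text
(array([-0.1969,  0.2405, -0.0077]), array([ 0.    , -0.0001, -0.0027])) [0.46023189 0.21792098 0.24614906]
```

Emit:
play_rows(deltas=[[-0.197,0.2405,-0.008,0,0,0,0],[-0.197,0.2405,-0.008,0,0,0,0],[-0.197,0.2405,-0.008,0,0,0,0],[-0.197,0.2405,-0.008,0,0,0,0],[-0.197,0.2405,-0.008,0,0,0,0],[-0.197,0.2405,-0.008,0,0,0,0],[-0.197,0.2405,-0.008,0,0,0,0]])

```text
clock: 1.85
position: [0.566, 0.1086, 0.2499]
tool_rot: [-3.141, -0.0, 1.451]
force: [-0.3, -0.4, 0.4]
grip_width: 0.0854
finger_force: 0.0
```

```bash
python3 - <<'E'
from h import *
s=observe(); c,im=snap("wrist","w1"); print(s["position"],s["tool_rot"])
hsv=cv2.cvtColor(im,cv2.COLOR_RGB2HSV); v=hsv[:,:,2]
for t in (50,70):
  n,l,st,ce=cv2.connectedComponentsWithStats((v<t).astype(np.uint8))
  for i in range(1,n):
    x,y,w,h,a=st[i]
    if a>150: print(t,ce[i].round(1),w,h,a,onz(c,ce[i],.06).round(4))
E
```

```text
[0.56600097 0.10864793 0.24989465] [-3.14103301e+00 -4.24813631e-04  1.45098054e+00]
50 [182.8 233.1] 23 22 186 [0.4639 0.0396 0.06  ]
50 [259.2 343.7] 512 132 22456 [ 0.533  -0.1321  0.06  ]
70 [203.1  87.4] 9 79 288 [0.5163 0.1967 0.06  ]
70 [263.6  80.6] 27 28 598 [0.5778 0.1958 0.06  ]
70 [263.4 138.8] 34 33 821 [0.5707 0.1379 0.06  ]
70 [263.3 190.9] 24 21 399 [0.5637 0.08   0.06  ]
70 [180.9 233.7] 25 24 462 [0.4615 0.0392 0.06  ]
70 [263.2 238.8] 30 25 568 [0.5566 0.0211 0.06  ]
70 [257.3 344.6] 512 133 29688 [ 0.5303 -0.1334  0.06  ]
```

View pics/w1.png

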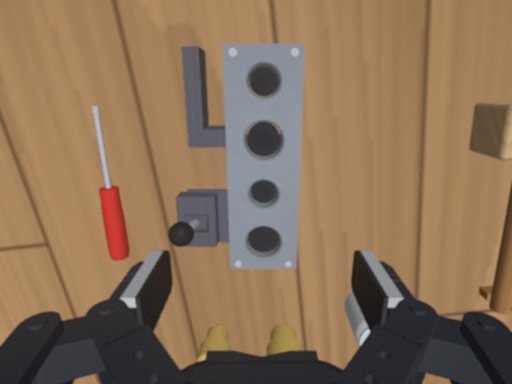

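The wrist view shows the jig squarely aligned with the image. The bores lie in column 263 at rows 81, 139, 191 and 239, and the lever ball is at (181,233), leaning open. I'll refine the bore mouths from the edge of the block's top face.

```bash
python3 - <<'E'
from h import *
im=cv2.imread("pics/w1.png"); hsv=cv2.cvtColor(im,cv2.COLOR_BGR2HSV)
c=get_calibration("wrist")
print("profile",hsv[139,225:305,2].tolist()); print("colprof",hsv[40:275,263,2].tolist()); print(hsv[110,263])
v=hsv[:,:,2]; t=int(hsv[110,263,2]); m=((abs(v.astype(int)-t)<25)&(hsv[:,:,1]<70)).astype(np.uint8)
m[280:]=0; m[:, :224]=0; m[:,306:]=0
cs,h=cv2.findContours(m,cv2.RETR_CCOMP,cv2.CHAIN_APPROX_NONE)
for k,hh in zip(cs,h[0]):
    a=cv2.contourArea(k)
    if a<250: continue
    W=np.array([onz(c,p[0],.06)[:2] for p in k],np.float32)*1000
    if hh[3]<0: print("outer",a,cv2.minAreaRect(W))
    else: print("hole",a,cv2.boundingRect(k),cv2.fitEllipse(W))
E
```

```text
profile [127, 151, 159, 160, 158, 158, 158, 157, 159, 158, 156, 158, 158, 160, 159, 159, 157, 150, 137, 120, 103, 91, 70, 55, 54, 59, 58, 55, 54, 56, 55, 53, 55, 54, 54, 53, 54, 55, 54, 55, 51, 55, 54, 56, 52, 54, 54, 53, 58, 58, 58, 59, 59, 59, 59, 68, 74, 95, 118, 137, 154, 158, 160, 160, 159, 160, 160, 163, 161, 160, 160, 160, 160, 162, 161, 153, 160, 170, 170, 168]
colprof [166, 166, 162, 153, 148, 154, 152, 150, 151, 151, 152, 150, 152, 151, 152, 153, 152, 152, 153, 154, 151, 137, 116, 100, 87, 82, 75, 65, 59, 58, 58, 58, 60, 58, 55, 58, 54, 57, 56, 57, 55, 57, 57, 56, 59, 54, 59, 54, 56, 58, 59, 57, 55, 57, 58, 76, 111, 127, 129, 146, 153, 157, 157, 158, 159, 159, 158, 159, 158, 158, 159, 157, 159, 159, 159, 159, 158, 159, 158, 147, 120, 93, 72, 55, 59, 61, 56, 58, 60, 58, 56, 54, 55, 53, 54, 57, 53, 54, 53, 54, 54, 57, 52, 56, 54, 50, 49, 56, 54, 59, 55, 59, 62, 56, 58, 76, 101, 118, 121, 128, 145, 155, 157, 158, 161, 159, 158, 159, 158, 158, 159, 157, 159, 158, 159, 158, 159, 160, 151, 122, 86, 62, 59, 56, 56, 60, 57, 53, 55, 56, 57, 56, 55, 56, 56, 58, 56, 59, 59, 60, 59, 61
[... 289 characters left out ...]
154, 156, 155, 147, 152, 157, 159, 156, 157, 156]
[107  29 159]
outer 16653.5 ((566.5192260742188, 105.21070861816406), (251.37460327148438, 81.81607055664062), 83.11028289794922)
hole 976.5 (244, 224, 39, 35) ((556.4212036132812, 17.514057159423828), (42.96538162231445, 45.04096603393555), 67.16168975830078)
hole 758.5 (247, 178, 34, 31) ((563.7814331054688, 77.033935546875), (35.165496826171875, 36.73212432861328), 68.55073547363281)
hole 1327.0 (243, 119, 42, 42) ((570.9650268554688, 136.5476531982422), (43.23862075805664, 44.05634689331055), 63.63929748535156)
hole 1092.5 (245, 61, 38, 39) ((578.1160888671875, 196.13389587402344), (35.91152572631836, 36.915931701660156), 66.817626953125)
```

```bash
python3 -c "
from h import *
print(go([.52,-.225,.25],1.4497))"
```

```text
(array([-6.734e-01, -1.190e-02, -3.000e-04]), array([-0.0001, -0.0002,  0.0006]))
```

Emit:
play_rows(deltas=[[-0.673,-0.012,0,0,0,0.0006,0],[-0.673,-0.012,0,0,0,0.0006,0],[-0.673,-0.012,0,0,0,0.0006,0],[-0.673,-0.012,0,0,0,0.0006,0],[-0.673,-0.012,0,0,0,0.0006,0],[-0.673,-0.012,0,0,0,0.0006,0],[-0.673,-0.012,0,0,0,0.0006,0],[-0.673,-0.012,0,0,0,0.0006,0],[-0.673,-0.012,0,0,0,0.0006,0],[-0.673,-0.012,0,0,0,0.0006,0]])

```text
clock: 2.9
position: [0.5204, -0.2244, 0.2499]
tool_rot: [-3.142, -0.001, 1.45]
force: [-0.2, 0.5, -0.2]
grip_width: 0.0853
finger_force: 0.0
```

```bash
cat >> h.py <<'E'
def bushes(c,im,z=.064):
    hsv=cv2.cvtColor(im,cv2.COLOR_RGB2HSV)
    g=cv2.inRange(hsv,(18,120,90),(34,255,255))
    g=cv2.morphologyEx(g,cv2.MORPH_OPEN,np.ones((3,3)))
    return hsv,g
E
python3 - <<'E'
from h import *
s=observe(); c,im=snap("wrist","w2"); print(s["position"],s["tool_rot"])
hsv,g=bushes(c,im)
n,l,st,ce=cv2.connectedComponentsWithStats(g)
for i in range(1,n):
    if st[i][4]>100: print(st[i],ce[i].round(1),onz(c,ce[i],.064).round(4))
E
```

```text
[ 0.5203552  -0.22441067  0.2499067 ] [-3.14154706e+00 -6.60269643e-04  1.44985037e+00]
[ 273   87   51   53 1947] [298.1 112.5] [ 0.5637 -0.1721  0.064 ]
[ 179   88   47   45 1430] [202.  109.3] [ 0.4666 -0.1571  0.064 ]
[ 300  174   49   52 1820] [323.1 199.6] [ 0.5833 -0.2698  0.064 ]
[ 178  192   42   46 1340] [199.7 214.5] [ 0.4433 -0.2708  0.064 ]
```

View pics/w2.png

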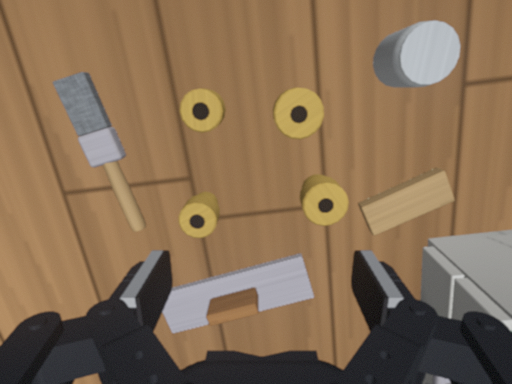

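All four bushings are visible, with their hole centres near (201,111), (299,114), (326,205) and (197,221). I'll fit the top discs next.

```bash
python3 - <<'E'
from h import *
c=get_calibration("wrist"); im=cv2.imread("pics/w2.png")[:,:,::-1].copy()
hsv,g=bushes(c,im); v=hsv[:,:,2]
for (u,w) in [(299,114),(326,205),(201,111),(197,221)]:
    x0,y0=u-32,w-32; sub=v[y0:w+32,x0:u+32].astype(int); sg=g[y0:w+32,x0:u+32]
    top=np.median(v[w-18:w+19,u-18:u+19][g[w-18:w+19,u-18:u+19]>0])
    m=((sg>0)&(sub>top-18)).astype(np.uint8); m=cv2.morphologyEx(m,cv2.MORPH_OPEN,np.ones((3,3)))
    cs,h=cv2.findContours(m,cv2.RETR_CCOMP,cv2.CHAIN_APPROX_NONE)
    for k,hh in zip(cs,h[0]):
        if cv2.contourArea(k)<60: continue
        W=np.array([onz(c,p[0]+[x0,y0],.064)[:2] for p in k],np.float32)*1000
        e=cv2.fitEllipse(cv2.convexHull(W)); print("outer" if hh[3]<0 else "hole",top,np.round(e[0],1),np.round(e[1],1))
E
```

```text
outer 192.0 [ 564.5 -172.5] [48.5 49.2]
hole 192.0 [ 564.1 -173.5] [20.1 20.3]
outer 192.0 [ 586.2 -275.2] [48.2 49.8]
hole 192.0 [ 585.4 -276.8] [20.  20.8]
outer 190.0 [ 465.4 -157.4] [40.4 41.6]
hole 190.0 [ 464.8 -158.5] [19.8 20.3]
outer 190.0 [ 439.2 -277.1] [40.8 42.1]
hole 190.0 [ 438.6 -278.6] [20.1 20.9]
```

```bash
python3 -c "
from h import *
print(go([.5645,-.1725,.10],1.4497))"
```

```text
(array([0.1133, 0.0751, 0.2999]), array([-0.    , -0.0003,  0.0002]))
```

Emit:
play_rows(deltas=[[0.1133,0.075,0.1,0,0,0,0],[0.1133,0.075,0.2,0,0,0,0],[0.1133,0.075,0.3,0,0,0,0],[0.1133,0.075,0.3,0,0,0,0],[0.1133,0.075,0.3,0,0,0,0],[0.1133,0.075,0.3,0,0,0,0],[0.1133,0.075,0.3,0,0,0,0]])

```text
clock: 3.65
position: [0.565, -0.1746, 0.1018]
tool_rot: [3.139, 0.0, 1.448]
force: [-0.4, -0.3, 0.2]
grip_width: 0.0855
finger_force: 0.0
```

```bash
python3 -c "
from h import *
print(go([.5645,-.1725,.038],1.4497))"
```

```text
(array([ 0.004 , -0.0018,  0.1276]), array([ 0.0012,  0.0001, -0.0008]))
```

Emit:
play_rows(deltas=[[0,0,0.06,0,0,0,0],[0,0,0.125,0,0,0,0],[0,0,0.125,0,0,0,0],[0,0,0.125,0,0,0,0],[0,0,0.125,0,0,0,0]], newtons=80)

```text
clock: 4.15
position: [0.5652, -0.1749, 0.0396]
tool_rot: [3.139, 0.0, 1.448]
force: [-0.1, -0.3, -0.6]
grip_width: 0.0855
finger_force: 0.0
```

```bash
python3 -c "
from h import *
print(go([.5645,-.1725,.038],1.4497))"
```

```text
(array([ 0.0046, -0.0019,  0.0032]), array([ 0.0013,  0.0001, -0.001 ]))
```

Emit:
play_rows(deltas=[[0.0046,-0.0019,0.003,0.0013,0,-0.001,0],[0.0046,-0.0019,0.003,0.0013,0,-0.001,0.3],[0.0046,-0.0019,0.003,0.0013,0,-0.001,0.6],[0.0046,-0.0019,0.003,0.0013,0,-0.001,1],[0.0046,-0.0019,0.003,0.0013,0,-0.001,1],[0.0046,-0.0019,0.003,0.0013,0,-0.001,1],[0.0046,-0.0019,0.003,0.0013,0,-0.001,1],[0.0046,-0.0019,0.003,0.0013,0,-0.001,1]], newtons=80)

```text
clock: 4.95
position: [0.5639, -0.1721, 0.0367]
tool_rot: [-3.14, -0.0, 1.45]
force: [-1.0, 1.4, 11.3]
grip_width: 0.0498
finger_force: 80.7
```

```bash
python3 -c "
from h import *
s=observe();print(s['position'],s['tool_rot'])"
```

```text
[ 0.56386666 -0.17212777  0.03674709] [-3.13983149e+00 -1.58335610e-04  1.44970598e+00]
```

```bash
python3 -c "
from h import *
print(go([.5708,.1368,.1367],1.4497))"
```

```text
(array([ 0.615 , -0.0612, -0.1997]), array([-0.0008, -0.0001,  0.    ]))
```

Emit:
play_rows(deltas=[[0,0,-0.1,0,0,0,1],[0,0,-0.2,0,0,0,1],[0.615,-0.061,-0.2,0,0,0,1],[0.615,-0.061,-0.2,0,0,0,1],[0.615,-0.061,-0.2,0,0,0,1],[0.615,-0.061,-0.2,0,0,0,1],[0.615,-0.061,-0.2,0,0,0,1],[0.615,-0.061,-0.2,0,0,0,1],[0.615,-0.061,-0.2,0,0,0,1],[0.615,-0.061,-0.2,0,0,0,1]])

```text
clock: 5.95
position: [0.57, 0.1392, 0.1356]
tool_rot: [-3.138, -0.0, 1.454]
force: [-0.4, 0.2, -3.6]
grip_width: 0.0496
finger_force: 86.5
```

Emit:
play_rows(deltas=[[0,0,0,0,0,0,1],[0,0,0,0,0,0,1],[0,0,0,0,0,0,1]])

```text
clock: 6.25
position: [0.5707, 0.1355, 0.1361]
tool_rot: [-3.139, 0.0, 1.448]
force: [-0.1, -0.7, -3.8]
grip_width: 0.0495
finger_force: 86.4
```

```bash
python3 -c "
from h import *
print(go([.5708,.1368,.106],1.4497))
snap('wrist','w3')"
```

```text
(array([0.0027, 0.0001, 0.0603]), array([-0.0013,  0.0001, -0.0008]))
```

View pics/w3.png

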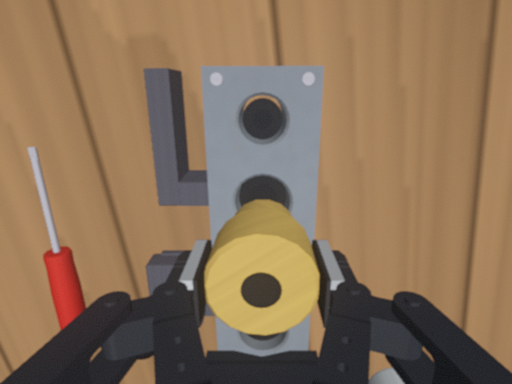

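The held bushing's disc is centred near (261,281), with bore w2 behind it at (263,195). I'll measure the in-hand offset.

```bash
cat >> h.py <<'E'
def inhand(c,im,ztop,p):
    hsv,g=bushes(c,im); v=hsv[:,:,2].astype(int); t=np.median(v[300:330,245:280][g[300:330,245:280]>0])
    m=((g>0)&(abs(v-t)<18)).astype(np.uint8); m=cv2.morphologyEx(m,cv2.MORPH_OPEN,np.ones((5,5)))
    cs,_=cv2.findContours(m,cv2.RETR_EXTERNAL,cv2.CHAIN_APPROX_NONE); k=max(cs,key=cv2.contourArea)
    W=np.array([onz(c,q[0],ztop)[:2] for q in cv2.convexHull(k)],np.float32)*1000
    e=cv2.fitEllipse(W); print("inhand",t,np.round(e[0],1),np.round(e[1],1),"off",np.round(np.array(e[0])-np.array(p[:2])*1000,1), cv2.boundingRect(k))
E
python3 - <<'E'
from h import *
s=observe(); c=get_calibration("wrist"); im=cv2.imread("pics/w3.png")[:,:,::-1].copy()
inhand(c,im,s["position"][2]+.0273,s["position"])
E
```

```text
inhand 204.0 [569.8 134.8] [49.1 50.9] off [-0.9 -0.9] (206, 234, 112, 100)
```

Emit:
play_rows(deltas=[[0.003,0,0,-0.0013,0,-0.0008,1],[0.003,0,0.03,-0.0013,0,-0.0008,1],[0.003,0,0.06,-0.0013,0,-0.0008,1],[0.003,0,0.07,-0.0013,0,-0.0008,1],[0.003,0,0.08,-0.0013,0,-0.0008,1],[0.003,0,0.085,-0.0013,0,-0.0008,1],[0.003,0,0.09,-0.0013,0,-0.0008,1],[0.003,0,0.095,-0.0013,0,-0.0008,1]])

```text
clock: 7.1
position: [0.5707, 0.1382, 0.0886]
tool_rot: [3.141, 0.0, 1.451]
force: [-0.7, -2.7, -1.1]
grip_width: 0.0498
finger_force: 86.4
```

Emit:
play_rows(deltas=[[-0.002,0,0.005,0,0,0,1],[-0.002,0,0.012,0,0,0,1],[-0.002,0,0.02,0,0,0,1],[-0.002,0,0.03,0,0,0,1],[-0.002,0,0.038,0,0,0,1],[-0.002,0,0.045,0,0,0,1],[-0.002,0,0.05,0,0,0,1],[-0.002,0,0.05,0,0,0,1]])

```text
clock: 7.9
position: [0.5708, 0.1374, 0.0648]
tool_rot: [3.141, -0.001, 1.451]
force: [-8.3, -1.8, 31.1]
grip_width: 0.0496
finger_force: 90.1
```

```bash
python3 -c "
from h import *
print(go([.5862,-.2752,.105],1.4497))"
```

```text
(array([-0.8156,  0.1291, -0.0812]), array([ 0.0002, -0.0005,  0.0007]))
```

Emit:
play_rows(deltas=[[0,0,0,0,0,0,0.4],[0,0,0,0,0,0,0],[0,0,0,0,0,0,0],[0,0,0,0,0,0,0],[0,0,-0.1,0,0,0,0],[0,0,-0.2,0,0,0,0],[0,0,-0.25,0,0,0,0],[-0.8156,0.1291,-0.25,0,0,0,0],[-0.8156,0.1291,-0.25,0,0,0,0],[-0.8156,0.1291,-0.25,0,0,0,0]])

```text
clock: 8.9
position: [0.5759, -0.0138, 0.1887]
tool_rot: [3.141, -0.0, 1.453]
force: [1.1, -0.3, 0.9]
grip_width: 0.0856
finger_force: 0.0
```

```bash
python3 -c "
from h import *
print(go([.5862,-.2752,.105],1.4497),observe()['position'])"
```

```text
(array([-0.5168,  0.0819,  0.1674]), array([ 0.0002, -0.0001,  0.0015])) [ 0.57593723 -0.01380479  0.18870516]
```

Emit:
play_rows(deltas=[[-0.515,0.082,0,0,0,0,0],[-0.515,0.082,0,0,0,0,0],[-0.515,0.082,0,0,0,0,0],[-0.515,0.082,0,0,0,0,0],[-0.515,0.082,0.07,0,0,0,0],[-0.515,0.082,0.167,0,0,0,0],[-0.515,0.082,0.167,0,0,0,0],[-0.515,0.082,0.167,0,0,0,0],[-0.515,0.082,0.167,0,0,0,0]])

```text
clock: 9.8
position: [0.5871, -0.2722, 0.1064]
tool_rot: [3.14, -0.0, 1.453]
force: [0.5, -0.6, 0.6]
grip_width: 0.0852
finger_force: 0.0
```

```bash
python3 -c "
from h import *
print(go([.5862,-.2752,.037],1.4497),observe()['position'])"
```

```text
(array([-0.0061, -0.0012,  0.1388]), array([ 0.0006, -0.    ,  0.0014])) [ 0.58707314 -0.27224036  0.10638606]
```

Emit:
play_rows(deltas=[[-0.006,-0.001,0.06,0,0,0,0],[-0.006,-0.001,0.137,0,0,0,0],[-0.006,-0.001,0.137,0,0,0,0],[-0.006,-0.001,0.137,0,0,0,0.2],[-0.006,-0.001,0.137,0,0,0,1],[-0.006,-0.001,0.137,0,0,0,1],[-0.006,-0.001,0.137,0,0,0,1],[-0.006,-0.001,0.137,0,0,0,1],[-0.006,-0.001,0.137,0,0,0,1],[-0.006,-0.001,0.137,0,0,0,1]])

```text
clock: 10.8
position: [0.5866, -0.2763, 0.0395]
tool_rot: [3.138, 0.0, 1.452]
force: [-4.5, 3.6, 19.0]
grip_width: 0.0497
finger_force: 80.8
```

```bash
python3 -c "
from h import *
p=observe()['position'];print(p); b=np.array([.5862,-.2752]); t=np.array([.5564,.0175])+[0,.0006]
q=p[:2]+t-b; print(q,go([q[0],q[1],.137],1.4497))"
```

```text
[ 0.58663071 -0.27625277  0.03954832]
[0.55683071 0.01704723] (array([ 0.5753, -0.1282, -0.1955]), array([0.0016, 0.0001, 0.001 ]))
```

Emit:
play_rows(deltas=[[0,0,-0.1,0,0,0,1],[0,0,-0.195,0,0,0,1],[0.5753,-0.128,-0.195,0.0016,0,0.001,1],[0.5753,-0.128,-0.195,0.0016,0,0.001,1],[0.5753,-0.128,-0.195,0.0016,0,0.001,1],[0.5753,-0.128,-0.195,0.0016,0,0.001,1],[0.5753,-0.128,-0.195,0.0016,0,0.001,1],[0.5753,-0.128,-0.195,0.0016,0,0.001,1],[0.5753,-0.128,-0.195,0.0016,0,0.001,1],[0.5753,-0.128,-0.195,0.0016,0,0.001,1]])

```text
clock: 11.8
position: [0.5563, 0.0184, 0.1352]
tool_rot: [-3.14, -0.001, 1.452]
force: [0.2, -1.1, -2.9]
grip_width: 0.0494
finger_force: 86.0
```

Emit:
play_rows(deltas=[[0,0,0,0,0,0,1],[0,0,0,0,0,0,1],[0,0,0,0,0,0,1]])

```text
clock: 12.1
position: [0.5561, 0.0161, 0.1342]
tool_rot: [-3.138, 0.0, 1.448]
force: [0.0, -0.0, -3.0]
grip_width: 0.0493
finger_force: 86.0
```

```bash
python3 - <<'E'
from h import *
s=observe(); c,im=snap("wrist","w4"); inhand(c,im,s["position"][2]+.0245,s["position"])
print(s["position"],go([.5566,.0178,.0915],1.4497))
E
```

```text
inhand 205.0 [555.6  16.4] [48.8 51. ] off [-0.6  0.3] (207, 228, 110, 100)
[0.55613294 0.01612846 0.13422511] (array([0.003 , 0.0009, 0.0853]), array([-0.0015,  0.    , -0.0008]))
```

Emit:
play_rows(deltas=[[0.002,0.001,0,-0.0015,0,-0.0008,1],[0.002,0.001,0.03,-0.0015,0,-0.0008,1],[0.002,0.001,0.055,-0.0015,0,-0.0008,1],[0.002,0.001,0.065,-0.0015,0,-0.0008,1],[0.002,0.001,0.075,-0.0015,0,-0.0008,1],[0.002,0.001,0.08,-0.0015,0,-0.0008,1],[0.002,0.001,0.085,-0.0015,0,-0.0008,1],[0.002,0.001,0.085,-0.0015,0,-0.0008,1]])

```text
clock: 12.95
position: [0.5567, 0.0179, 0.0915]
tool_rot: [3.141, 0.0, 1.451]
force: [2.1, -2.2, -4.7]
grip_width: 0.0495
finger_force: 85.8
```

Entered 8 mm; press home (TCP z 0.0675).

Emit:
play_rows(deltas=[[-0.001,0,0.006,0,0,0,1],[-0.001,0,0.014,0,0,0,1],[-0.001,0,0.022,0,0,0,1],[-0.001,0,0.03,0,0,0,1],[-0.001,0,0.038,0,0,0,1],[-0.001,0,0.045,0,0,0,1],[-0.001,0,0.05,0,0,0,1],[-0.001,0,0.05,0,0,0,1]])

```text
clock: 13.75
position: [0.5568, 0.0175, 0.0675]
tool_rot: [3.141, -0.001, 1.451]
force: [-6.2, -2.2, 24.0]
grip_width: 0.0491
finger_force: 88.7
```

```bash
python3 -c "
from h import *
print(observe()['position'],go([.4654,-.1574,.105],1.4497))"
```

```text
[0.55679831 0.01754483 0.06754969] (array([-0.3692, -0.1395, -0.0753]), array([ 0.0003, -0.0004,  0.0005]))
```

Emit:
play_rows(deltas=[[0,0,0,0,0,0,0.4],[0,0,0,0,0,0,0],[0,0,0,0,0,0,0],[0,0,0,0,0,0,0],[0,0,-0.1,0,0,0,0],[0,0,-0.2,0,0,0,0],[0,0,-0.22,0,0,0,0],[-0.369,-0.1395,-0.22,0,0,0,0],[-0.369,-0.1395,-0.22,0,0,0,0],[-0.369,-0.1395,-0.22,0,0,0,0]])

```text
clock: 14.75
position: [0.486, -0.1162, 0.1765]
tool_rot: [-3.142, -0.0, 1.452]
force: [1.6, -1.4, 0.0]
grip_width: 0.0851
finger_force: 0.0
```

Emit:
play_rows(deltas=[[-0.11,-0.043,0,0,0,0,0],[-0.11,-0.043,0,0,0,0,0],[-0.11,-0.043,0,0,0,0,0]])

```text
clock: 15.05
position: [0.4583, -0.1688, 0.1766]
tool_rot: [-3.141, 0.0, 1.448]
force: [1.2, 1.2, 0.6]
grip_width: 0.0857
finger_force: 0.0
```

```bash
python3 -c "
from h import *
print(observe()['position'],go([.4654,-.1574,.105],1.4497))"
```

```text
[ 0.45830694 -0.16878712  0.17663204] (array([0.0243, 0.0113, 0.1433]), array([-0.0001,  0.    , -0.0009]))
```

Emit:
play_rows(deltas=[[0.024,0.011,0.04,0,0,0,0],[0.024,0.011,0.14,0,0,0,0],[0.024,0.011,0.14,0,0,0,0],[0.024,0.011,0.14,0,0,0,0],[0.024,0.011,0.14,0,0,0,0]])

```text
clock: 15.55
position: [0.4669, -0.1561, 0.1083]
tool_rot: [3.14, 0.0, 1.451]
force: [-0.0, 0.2, 0.1]
grip_width: 0.0854
finger_force: 0.0
```

```bash
python3 -c "
from h import *
print(observe()['position'],go([.4654,-.1574,.039],1.4497))"
```

```text
[ 0.46690428 -0.1561042   0.1082682 ] (array([-0.0029, -0.0029,  0.1385]), array([0.0008, 0.    , 0.0007]))
```

Emit:
play_rows(deltas=[[-0.0025,-0.002,0.06,0,0,0,0],[-0.0025,-0.002,0.137,0,0,0,0],[-0.0025,-0.002,0.137,0,0,0,0],[-0.0025,-0.002,0.137,0,0,0,0.2],[-0.0025,-0.002,0.137,0,0,0,1],[-0.0025,-0.002,0.137,0,0,0,1],[-0.0025,-0.002,0.137,0,0,0,1],[-0.0025,-0.002,0.137,0,0,0,1],[-0.0025,-0.002,0.137,0,0,0,1],[-0.0025,-0.002,0.137,0,0,0,1]])

```text
clock: 16.55
position: [0.466, -0.1574, 0.0402]
tool_rot: [3.139, -0.0, 1.451]
force: [-3.9, 1.9, 30.1]
grip_width: 0.0417
finger_force: 76.8
```

```bash
python3 -c "
from h import *
p=observe()['position'];print(p)
print(go([.5638,.0772,.139],1.4497))"
```

```text
[ 0.46604606 -0.15740822  0.04024558]
(array([ 0.4893,  0.1387, -0.1969]), array([ 0.0014, -0.0001,  0.0007]))
```

Emit:
play_rows(deltas=[[0,0,-0.1,0,0,0,1],[0,0,-0.2,0,0,0,1],[0,0,-0.24,0.0014,0,0.0007,1],[0.489,0.1385,-0.24,0.0014,0,0.0007,1],[0.489,0.1385,-0.24,0.0014,0,0.0007,1],[0.489,0.1385,-0.24,0.0014,0,0.0007,1],[0.489,0.1385,-0.24,0.0014,0,0.0007,1],[0.489,0.1385,-0.24,0.0014,0,0.0007,1],[0.489,0.1385,-0.24,0.0014,0,0.0007,1],[0.489,0.1385,-0.24,0.0014,0,0.0007,1]])

```text
clock: 17.55
position: [0.5629, 0.0788, 0.1586]
tool_rot: [-3.139, -0.0, 1.452]
force: [0.0, -1.3, -2.7]
grip_width: 0.041
finger_force: 83.8
```

Emit:
play_rows(deltas=[[0,0,0,0,0,0,1],[0,0,0,0,0,0,1],[0,0,0,0,0,0,1]])

```text
clock: 17.85
position: [0.5627, 0.0762, 0.1584]
tool_rot: [-3.139, -0.0, 1.448]
force: [0.3, 0.3, -2.7]
grip_width: 0.0412
finger_force: 83.8
```

```bash
python3 - <<'E'
from h import *
s=observe(); c,im=snap("wrist","w5"); inhand(c,im,s["position"][2]+.0238,s["position"])
print(s["position"],go([.5638,.0770,.0922],1.4497))
E
```

```text
inhand 203.0 [562.   75.8] [40.8 42.7] off [-0.7 -0.4] (217, 238, 91, 83)
[0.56265072 0.07621234 0.15837704] (array([0.0014, 0.0024, 0.1322]), array([-0.0014, -0.    , -0.0007]))
```

Emit:
play_rows(deltas=[[0.002,0.0024,0.03,-0.0014,0,-0.0007,1],[0.002,0.0024,0.07,-0.0014,0,-0.0007,1],[0.002,0.0024,0.09,-0.0014,0,-0.0007,1],[0.002,0.0024,0.1,-0.0014,0,-0.0007,1],[0.002,0.0024,0.11,-0.0014,0,-0.0007,1],[0.002,0.0024,0.118,-0.0014,0,-0.0007,1],[0.002,0.0024,0.126,-0.0014,0,-0.0007,1],[0.002,0.0024,0.132,-0.0014,0,-0.0007,1],[0.002,0.0024,0.132,-0.0014,0,-0.0007,1]])

```text
clock: 18.8
position: [0.5639, 0.0781, 0.0918]
tool_rot: [-3.141, 0.0, 1.451]
force: [-0.2, -0.4, -2.8]
grip_width: 0.0414
finger_force: 83.8
```

Emit:
play_rows(deltas=[[-0.001,0,0.006,0,0,0,1],[-0.001,0,0.014,0,0,0,1],[-0.001,0,0.022,0,0,0,1],[-0.001,0,0.03,0,0,0,1],[-0.001,0,0.038,0,0,0,1],[-0.001,0,0.045,0,0,0,1],[-0.001,0,0.049,0,0,0,1],[-0.001,0,0.049,0,0,0,1]])

```text
clock: 19.6
position: [0.5641, 0.0777, 0.0684]
tool_rot: [3.141, -0.001, 1.451]
force: [-6.7, 0.4, 25.2]
grip_width: 0.0412
finger_force: 86.7
```

```bash
python3 -c "
from h import *
print(observe()['position'],go([.4392,-.2771,.105],1.4497))"
```

```text
[0.56412449 0.07769867 0.06841004] (array([-0.7343, -0.1632, -0.0738]), array([ 0.0001, -0.0004,  0.0006]))
```

Emit:
play_rows(deltas=[[0,0,0,0,0,0,0.4],[0,0,0,0,0,0,0],[0,0,0,0,0,0,0],[0,0,0,0,0,0,0],[0,0,-0.1,0,0,0,0],[0,0,-0.2,0,0,0,0],[-0.734,-0.163,-0.22,0,0,0,0],[-0.734,-0.163,-0.22,0,0,0,0],[-0.734,-0.163,-0.22,0,0,0,0],[-0.734,-0.163,-0.22,0,0,0,0]])

```text
clock: 20.6
position: [0.4966, -0.1124, 0.173]
tool_rot: [3.142, -0.0, 1.452]
force: [2.1, -0.5, 0.9]
grip_width: 0.0855
finger_force: 0.0
```

```bash
python3 -c "
from h import *
print(observe()['position'],go([.4392,-.2771,.105],1.4497))"
```

```text
[ 0.49663392 -0.11239742  0.17302085] (array([-0.3407, -0.0749,  0.136 ]), array([ 0.    , -0.    ,  0.0009]))
```

Emit:
play_rows(deltas=[[-0.315,-0.07,0,0,0,0,0],[-0.315,-0.07,0,0,0,0,0],[-0.315,-0.07,0,0,0,0,0],[-0.315,-0.07,0.06,0,0,0,0],[-0.315,-0.07,0.136,0,0,0,0],[-0.315,-0.07,0.136,0,0,0,0],[-0.315,-0.07,0.136,0,0,0,0],[-0.315,-0.07,0.136,0,0,0,0]])

```text
clock: 21.4
position: [0.4448, -0.2632, 0.1064]
tool_rot: [3.14, 0.0, 1.452]
force: [-0.6, -0.5, -0.2]
grip_width: 0.0856
finger_force: 0.0
```

```bash
python3 -c "
from h import *
print(observe()['position'],go([.4392,-.2771,.039],1.4497))"
```

```text
[ 0.44478624 -0.26316832  0.10636803] (array([-0.0289, -0.008 ,  0.1347]), array([0.0007, 0.0002, 0.001 ]))
```

Emit:
play_rows(deltas=[[-0.028,-0.008,0.01,0,0,0,0],[-0.028,-0.008,0.05,0,0,0,0],[-0.028,-0.008,0.133,0,0,0,0],[-0.028,-0.008,0.133,0,0,0,0],[-0.028,-0.008,0.133,0,0,0,0.2],[-0.028,-0.008,0.133,0,0,0,1],[-0.028,-0.008,0.133,0,0,0,1],[-0.028,-0.008,0.133,0,0,0,1],[-0.028,-0.008,0.133,0,0,0,1],[-0.028,-0.008,0.133,0,0,0,1]])

```text
clock: 22.4
position: [0.4394, -0.277, 0.0405]
tool_rot: [3.139, 0.001, 1.451]
force: [-3.2, 2.7, 23.3]
grip_width: 0.0418
finger_force: 77.8
```

```bash
python3 -c "
from h import *
p=observe()['position'];print(p)
print(go([.5781,.1963,.16],1.4497))"
```

```text
[ 0.43939031 -0.27701477  0.04046637]
(array([ 0.9729,  0.1631, -0.2391]), array([0.0013, 0.0002, 0.0007]))
```

Emit:
play_rows(deltas=[[0,0,-0.1,0,0,0,1],[0,0,-0.2,0,0,0,1],[0,0,-0.25,0.0013,0,0.0007,1],[0.973,0.163,-0.25,0.0013,0,0.0007,1],[0.973,0.163,-0.25,0.0013,0,0.0007,1],[0.973,0.163,-0.25,0.0013,0,0.0007,1],[0.973,0.163,-0.25,0.0013,0,0.0007,1],[0.973,0.163,-0.25,0.0013,0,0.0007,1],[0.973,0.163,-0.25,0.0013,0,0.0007,1],[0.973,0.163,-0.25,0.0013,0,0.0007,1]])

```text
clock: 23.4
position: [0.5372, 0.0616, 0.1645]
tool_rot: [-3.14, -0.001, 1.45]
force: [1.8, -0.4, -2.8]
grip_width: 0.0414
finger_force: 84.3
```

```bash
python3 -c "
from h import *
p=observe()['position'];print(p)
print(go([.5781,.1963,.16],1.4497))"
```

```text
[0.53720554 0.06160842 0.16447484]
(array([0.2773, 0.0487, 0.009 ]), array([-0.0009, -0.0003,  0.0001]))
```

Emit:
play_rows(deltas=[[0.265,0.046,0.005,0,0,0,1],[0.265,0.046,0.005,0,0,0,1],[0.265,0.046,0.005,0,0,0,1],[0.265,0.046,0.005,0,0,0,1],[0.265,0.046,0.005,0,0,0,1],[0.265,0.046,0.005,0,0,0,1],[0.265,0.046,0.005,0,0,0,1]])

```text
clock: 24.1
position: [0.5758, 0.1869, 0.1613]
tool_rot: [-3.139, -0.0, 1.448]
force: [0.7, 0.1, -2.5]
grip_width: 0.0416
finger_force: 84.2
```

```bash
python3 - <<'E'
from h import *
s=observe(); c,im=snap("wrist","w6"); inhand(c,im,s["position"][2]+.0235,s["position"])
print(s["position"],go([.5781,.1961,.0925],1.4497))
E
```

```text
inhand 202.0 [574.7 179.1] [41.1 60. ] off [-1.1 -7.9] (217, 239, 91, 111)
[0.57581327 0.18692126 0.16132668] (array([0.0184, 0.0026, 0.1375]), array([-0.0013, -0.0001, -0.0007]))
```

Emit:
play_rows(deltas=[[0.0195,0.0026,0,-0.0013,0,-0.0007,1],[0.0195,0.0026,0.04,-0.0013,0,-0.0007,1],[0.0195,0.0026,0.08,-0.0013,0,-0.0007,1],[0.0195,0.0026,0.1,-0.0013,0,-0.0007,1],[0.0195,0.0026,0.11,-0.0013,0,-0.0007,1],[0.0195,0.0026,0.118,-0.0013,0,-0.0007,1],[0.0195,0.0026,0.126,-0.0013,0,-0.0007,1],[0.0195,0.0026,0.132,-0.0013,0,-0.0007,1],[0.0195,0.0026,0.137,-0.0013,0,-0.0007,1],[0.0195,0.0026,0.137,-0.0013,0,-0.0007,1]])

```text
clock: 25.15
position: [0.5781, 0.1975, 0.0922]
tool_rot: [-3.141, 0.0, 1.451]
force: [0.2, -1.5, -2.7]
grip_width: 0.0414
finger_force: 84.2
```

Emit:
play_rows(deltas=[[-0.001,0,0.006,0,0,0,1],[-0.001,0,0.014,0,0,0,1],[-0.001,0,0.022,0,0,0,1],[-0.001,0,0.03,0,0,0,1],[-0.001,0,0.038,0,0,0,1],[-0.001,0,0.045,0,0,0,1],[-0.001,0,0.049,0,0,0,1],[-0.001,0,0.049,0,0,0,1]])

```text
clock: 25.95
position: [0.5783, 0.1972, 0.0685]
tool_rot: [3.141, -0.001, 1.451]
force: [-3.3, -0.5, 21.5]
grip_width: 0.0415
finger_force: 86.6
```

Emit:
play_rows(deltas=[[0,0,0,0,0,0,0.4],[0,0,0,0,0,0,0],[0,0,0,0,0,0,0],[0,0,0,0,0,0,0],[0,0,-0.1,0,0,0,0],[0,0,-0.2,0,0,0,0],[0,0,-0.3,0,0,0,0],[-0.08,0,-0.38,0,0,0,0],[-0.08,0,-0.38,0,0,0,0],[-0.08,0,-0.38,0,0,0,0]])

```text
clock: 26.95
position: [0.5736, 0.1564, 0.2588]
tool_rot: [3.14, -0.001, 1.449]
force: [-0.0, 0.4, 0.4]
grip_width: 0.0852
finger_force: 0.0
```

```bash
python3 - <<'E'
from h import *
s=observe(); print(s["position"])
c,im=snap("wrist","w7"); ct,t=snap("top","t7"); snap("scene","s7")
hsv=cv2.cvtColor(t,cv2.COLOR_RGB2HSV); v=hsv[:,:,2]
for a in ((95,195,150,245,.024,"spacer"),(355,170,420,265,.01,"straight")):
    x0,y0,x1,y1,z,name=a
    m=np.zeros(v.shape,np.uint8); m[y0:y1,x0:x1]=((hsv[:,:,1]<60)&(v>150))[y0:y1,x0:x1]
    cs,_=cv2.findContours(m,cv2.RETR_EXTERNAL,cv2.CHAIN_APPROX_NONE)
    if not cs: print(name,"none"); continue
    k=max(cs,key=cv2.contourArea)
    W=np.array([onz(ct,p[0],z)[:2] for p in k],np.float32)*1000; print(name,cv2.minAreaRect(W))
sc=cv2.imread("pics/s7.png")[150:300,200:430]; w=cv2.imread("pics/w7.png")
o=np.zeros((384,972,3),np.uint8)
o[:,:512]=w; o[:300,512:]=cv2.resize(sc,(460,300)); cv2.imwrite("pics/c7.png",cv2.resize(o,(800,316)))
E
```

```text
[0.57361028 0.1564293  0.25884726]
spacer none
straight ((455.4293212890625, -424.677978515625), (221.74530029296875, 69.89302825927734), 9.969979286193848)
```

View pics/c7.png

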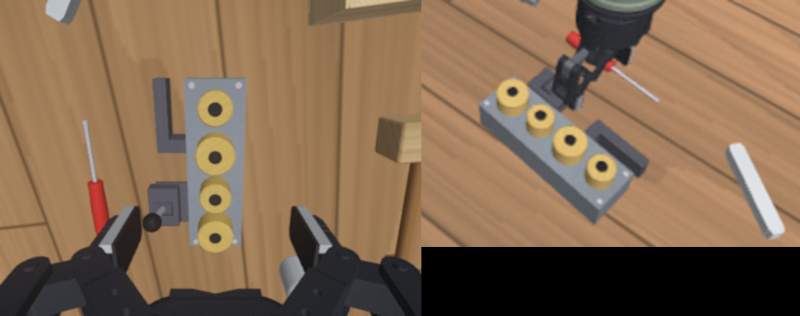

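All four heads sit on the block in both views, with the screwdriver untouched. The spacer is next, and I'll take a closer look at it first.

```bash
python3 -c "
from h import *
print(go([.404,.359,.25],.881))"
```

```text
(array([ 0.3588, -0.3828,  0.0134]), array([-0.0008,  0.0005,  0.2727]))
```

Emit:
play_rows(deltas=[[0.359,-0.383,0.013,0,0,0.2727,0],[0.359,-0.383,0.013,0,0,0.2727,0],[0.359,-0.383,0.013,0,0,0.2727,0],[0.359,-0.383,0.013,0,0,0.2727,0],[0.359,-0.383,0.013,0,0,0.2727,0],[0.359,-0.383,0.013,0,0,0.2727,0],[0.359,-0.383,0.013,0,0,0.2727,0],[0.359,-0.383,0.013,0,0,0.2727,0],[0.359,-0.383,0.013,0,0,0.2727,0],[0.359,-0.383,0.013,0,0,0.2727,0]])

```text
clock: 28.1
position: [0.4053, 0.3575, 0.2512]
tool_rot: [3.141, 0.0, 0.878]
force: [0.4, -0.3, 0.3]
grip_width: 0.0856
finger_force: 0.0
```

```bash
cat >> h.py <<'E'
def bright(c,im,z,y1=300,lo=150,sat=60,amin=1500):
    hsv=cv2.cvtColor(im,cv2.COLOR_RGB2HSV); m=((hsv[:,:,1]<sat)&(hsv[:,:,2]>lo)).astype(np.uint8); m[y1:]=0
    cs,_=cv2.findContours(m,cv2.RETR_EXTERNAL,cv2.CHAIN_APPROX_NONE)
    for k in cs:
        if cv2.contourArea(k)<amin: continue
        W=np.array([onz(c,p[0],z)[:2] for p in k],np.float32)*1000; print(cv2.boundingRect(k),cv2.minAreaRect(W))
E
python3 - <<'E'
from h import *
s=observe(); print(s["position"],s["tool_rot"])
c,im=snap("wrist","w8"); bright(c,im,.024); bright(c,im,.024,lo=190)
E
```

```text
[0.40533876 0.35753542 0.25118692] [3.14141952e+00 3.68523204e-04 8.78242643e-01]
(248, 55, 24, 134) ((427.0872802734375, 388.86669921875), (152.32962036132812, 26.145898818969727), 51.074825286865234)
(249, 57, 21, 130) ((426.9695739746094, 389.3981018066406), (147.71823120117188, 22.294143676757812), 50.72936248779297)
```

View pics/w8.png

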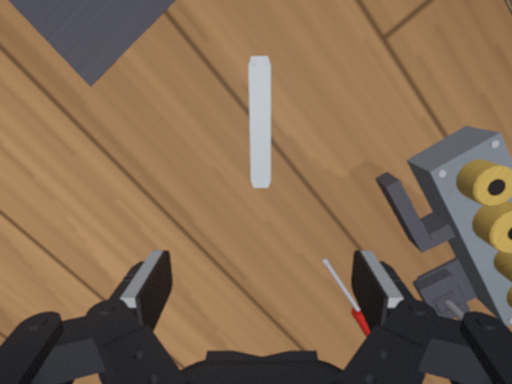

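The spacer lies at (260,122), pointing along the tool's x axis. Its centre is (427,389) mm at 50.9°.

```bash
python3 -c "
from h import *
print(go([.4604,.4303,.06],.888))"
```

```text
(array([ 0.1824, -0.0079,  0.3824]), array([ 0.    ,  0.0001, -0.0046]))
```

Emit:
play_rows(deltas=[[0.182,-0.008,0.1,0,0,-0.0046,0],[0.182,-0.008,0.2,0,0,-0.0046,0],[0.182,-0.008,0.3,0,0,-0.0046,0],[0.182,-0.008,0.382,0,0,-0.0046,0],[0.182,-0.008,0.382,0,0,-0.0046,0],[0.182,-0.008,0.382,0,0,-0.0046,0],[0.182,-0.008,0.382,0,0,-0.0046,0],[0.182,-0.008,0.382,0,0,-0.0046,0]])

```text
clock: 28.95
position: [0.4604, 0.4314, 0.0624]
tool_rot: [3.142, -0.002, 0.889]
force: [-0.3, -1.0, 0.9]
grip_width: 0.0851
finger_force: 0.0
```

```bash
python3 -c "
from h import *
print(go([.4604,.4303,.005],.888))"
```

```text
(array([-0.002 ,  0.0014,  0.1147]), array([ 0.    , -0.0011,  0.0005]))
```

Emit:
play_rows(deltas=[[-0.002,0.0014,0.06,0,-0.001,0,0],[-0.002,0.0014,0.11,0,-0.001,0,0],[-0.002,0.0014,0.11,0,-0.001,0,0.3],[-0.002,0.0014,0.11,0,-0.001,0,0.6],[-0.002,0.0014,0.11,0,-0.001,0,1],[-0.002,0.0014,0.11,0,-0.001,0,1],[-0.002,0.0014,0.11,0,-0.001,0,1],[-0.002,0.0014,0.11,0,-0.001,0,1],[-0.002,0.0014,0.11,0,-0.001,0,1],[-0.002,0.0014,0.11,0,-0.001,0,1]], newtons=60)

```text
clock: 29.95
position: [0.4601, 0.4304, 0.007]
tool_rot: [-3.141, 0.0, 0.89]
force: [-2.7, -2.1, 14.1]
grip_width: 0.0225
finger_force: 59.2
```

```bash
python3 - <<'E'
from h import *
s=observe(); print(s["position"],s["tool_rot"])
O=np.array([.5675,.1074]); yj=np.array([.1197,.9928]); xj=np.array([.9928,-.1197])
P=lambda a,b:O+a*xj+b*yj
g=P(-.0535,.215+.053); print("pre",g,"home",P(-.0535,.168)); print(go([g[0],g[1],s["position"][2]+.02],1.4508))
E
```

```text
[0.4600921  0.43043981 0.00697818] [-3.14147832e+00  6.41845389e-05  8.89648810e-01]
pre [0.5464648  0.37987435] home [0.5344948  0.28059435]
(array([ 0.0302,  0.1979, -0.04  ]), array([-1.000e-04,  0.000e+00, -2.679e-01]))
```

Emit:
play_rows(deltas=[[0,0,-0.012,0,0,0,1],[0.03,0.198,-0.014,0,0,-0.268,1],[0.03,0.198,-0.014,0,0,-0.268,1],[0.03,0.198,-0.014,0,0,-0.268,1],[0.03,0.198,-0.014,0,0,-0.268,1],[0.03,0.198,-0.014,0,0,-0.268,1],[0.03,0.198,-0.014,0,0,-0.268,1],[0.03,0.198,-0.014,0,0,-0.268,1]], newtons=90)

```text
clock: 30.75
position: [0.5454, 0.3796, 0.0124]
tool_rot: [-3.14, 0.002, 1.449]
force: [0.6, 0.0, -1.3]
grip_width: 0.0216
finger_force: 89.1
```

```bash
python3 - <<'E'
from h import *
s=observe(); print(s["position"],s["tool_rot"],s["force"])
print(go([.5465,.3799,.0075],1.4508))
c,im=snap("wrist","w9")
E
```

```text
[0.54543422 0.37955503 0.01240628] [-3.14034500e+00  1.87241848e-03  1.44864650e+00] [ 0.55747022  0.02898461 -1.28151074]
(array([0.001 , 0.002 , 0.0098]), array([-0.0006,  0.0009, -0.001 ]))
```

View pics/w9.png

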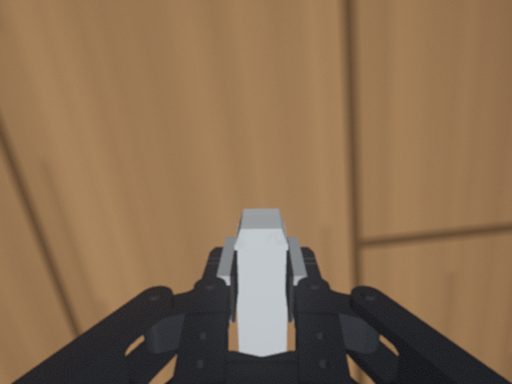

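The view shows the spacer's outer end held straight between the pads, at (262,270). I'll lower it and feed it in.

Emit:
play_rows(deltas=[[0.001,0.002,0.0095,-0.0006,0.0009,-0.001,1],[0.001,0.002,0.0095,-0.0006,0.0009,-0.001,1],[-0.02,0.002,0.0095,-0.0006,0.0009,-0.001,1],[-0.03,0.002,0.0095,-0.0006,0.0009,-0.001,1],[-0.045,0.002,0.0095,-0.0006,0.0009,-0.001,1],[-0.06,0.002,0.0095,-0.0006,0.0009,-0.001,1],[-0.075,0.002,0.0095,-0.0006,0.0009,-0.001,1],[-0.075,0.002,0.0095,-0.0006,0.0009,-0.001,1]])

```text
clock: 31.6
position: [0.5422, 0.3403, 0.0076]
tool_rot: [-3.141, 0.001, 1.451]
force: [-0.7, -1.4, -2.5]
grip_width: 0.022
finger_force: 89.1
```

```bash
python3 - <<'E'
from h import *
s=observe(); O=np.array([.5675,.1074]); yj=np.array([.1197,.9928]); xj=np.array([.9928,-.1197])
d=s["position"][:2]-O; print(s["position"],s["tool_rot"],s["force"],"jig",d@xj,d@yj)
E
```

```text
[0.54220841 0.34025587 0.00760086] [-3.14118405e+00  6.83091704e-04  1.45144323e+00] [-0.71356612 -1.41959384 -2.5161829 ] jig -0.05298234140760914 0.22815190441924155
```

Emit:
play_rows(deltas=[[-0.02,0,0,0,0,0,1],[-0.04,0,0,0,0,0,1],[-0.06,0,0,0,0,0,1],[-0.08,0,0,0,0,0,1],[-0.1,0,0,0,0,0,1],[-0.11,0,0,0,0,0,1],[-0.117,0,0,0,0,0,1],[-0.122,0,0,0,0,0,1],[-0.125,0,0,0,0,0,1]])

```text
clock: 32.5
position: [0.5348, 0.2799, 0.0076]
tool_rot: [-3.141, -0.0, 1.453]
force: [-2.0, 1.8, -2.6]
grip_width: 0.0217
finger_force: 89.1
```

```bash
python3 - <<'E'
from h import *
s=observe(); O=np.array([.5675,.1074]); yj=np.array([.1197,.9928]); xj=np.array([.9928,-.1197])
d=s["position"][:2]-O; print(s["position"],s["tool_rot"],s["force"],"jig",d@xj,d@yj)
E
```

```text
[0.53481563 0.27989352 0.00756137] [-3.14148537e+00 -2.52122179e-04  1.45319950e+00] [-2.03907509  1.75646759 -2.64294388] jig -0.053096515744220696 0.16733924907028214
```

Emit:
play_rows(deltas=[[-0.003,0,0,0,0,0,1],[-0.006,0,0,0,0,0,1],[-0.006,0,0,0,0,0,1],[-0.006,0,0,0,0,0,1]])

```text
clock: 32.9
position: [0.5346, 0.2782, 0.0077]
tool_rot: [3.141, -0.002, 1.454]
force: [-0.8, 6.4, -3.4]
grip_width: 0.022
finger_force: 89.1
```

Emit:
play_rows(deltas=[[-0.004,0,0,0,0,0,1],[-0.008,0,0,0,0,0,1],[-0.008,0,0,0,0,0,1],[-0.008,0,0,0,0,0,1]])

```text
clock: 33.3
position: [0.5346, 0.2781, 0.0084]
tool_rot: [3.14, -0.006, 1.456]
force: [0.4, 25.2, -1.4]
grip_width: 0.022
finger_force: 89.0
```

Emit:
play_rows(deltas=[[0.007,0,0,0,0,0,1],[0.007,0,0,0,0,0,0.5],[0.007,0,0,0,0,0,0],[0.007,0,0,0,0,0,0],[0.007,0,0,0,0,0,0],[0.007,0,-0.1,0,0,0,0],[0.007,0,-0.2,0,0,0,0],[0.007,0,-0.3,0,0,0,0],[-0.1,0,-0.48,0,0,0,0],[-0.14,0,-0.48,0,0,0,0]])

```text
clock: 34.3
position: [0.5273, 0.2159, 0.2379]
tool_rot: [3.14, -0.001, 1.455]
force: [0.4, -0.8, -0.2]
grip_width: 0.0853
finger_force: 0.0
```

Emit:
play_rows(deltas=[[-0.04,0,0,0,0,0,0],[-0.04,0,0,0,0,0,0],[-0.04,0,0,0,0,0,0],[-0.04,0,0,0,0,0,0]])

```text
clock: 34.7
position: [0.5247, 0.1963, 0.2348]
tool_rot: [-3.141, 0.0, 1.454]
force: [0.7, -0.5, 0.1]
grip_width: 0.0853
finger_force: 0.0
```

```bash
python3 - <<'E'
from h import *
s=observe(); print(s["position"])
c,im=snap("wrist","w10"); bright(c,im,.024,lo=185)
P=lambda a,b:np.array([.5675,.1074])+a*np.array([.9928,-.1197])+b*np.array([.1197,.9928])
print("expect",P(-.0535,.115),83.1)
ct,t=snap("top","t10")
hsv=cv2.cvtColor(t,cv2.COLOR_RGB2HSV); m=((hsv[:,:,1]<60)&(hsv[:,:,2]>150)).astype(np.uint8); m[:,:355]=0; m[:170]=0; m[268:]=0; m[:,425:]=0
cs,_=cv2.findContours(m,cv2.RETR_EXTERNAL,cv2.CHAIN_APPROX_NONE)
k=max(cs,key=cv2.contourArea); print("straight",cv2.minAreaRect(np.array([onz(ct,p[0],.01)[:2] for p in k],np.float32)*1000))
E
```

```text
[0.52466771 0.19634684 0.23481426]
(251, 64, 22, 134) ((527.5892944335938, 226.82696533203125), (148.2501220703125, 22.999221801757812), 83.88497161865234)
expect [0.5281507  0.22797595] 83.1
straight ((455.4462585449219, -424.7500305175781), (220.84423828125, 69.50253295898438), 9.813965797424316)
```

View pics/w10.png

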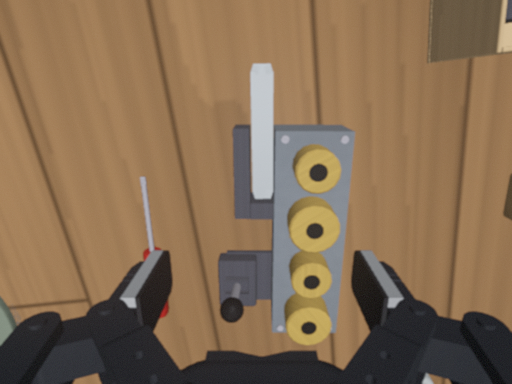

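The spacer is against the stop, at (262,130) in the picture and parallel to the jig. The straightedge has not moved.

```bash
python3 -c "
from h import *
print(go([.415,-.432,.25],.173))"
```

```text
(array([-1.2735, -0.0715, -0.0295]), array([-2.000e-04,  5.000e-04,  6.116e-01]))
```

Emit:
play_rows(deltas=[[-1,-0.057,-0.03,0,0,0.48,0],[-1,-0.057,-0.03,0,0,0.48,0],[-1,-0.057,-0.03,0,0,0.48,0],[-1,-0.057,-0.03,0,0,0.48,0],[-1,-0.057,-0.03,0,0,0.48,0],[-1,-0.057,-0.03,0,0,0.48,0],[-1,-0.057,-0.03,0,0,0.48,0],[-1,-0.057,-0.03,0,0,0.48,0],[-1,-0.057,-0.03,0,0,0.48,0],[-1,-0.057,-0.03,0,0,0.48,0]])

```text
clock: 35.8
position: [0.4378, -0.298, 0.2502]
tool_rot: [-3.141, 0.0, 0.449]
force: [1.4, 0.7, 0.4]
grip_width: 0.0854
finger_force: 0.0
```

```bash
python3 -c "
from h import *
print(go([.415,-.432,.25],.173))"
```

```text
(array([-0.1574,  0.2216,  0.0004]), array([-1.000e-04,  2.000e-04,  1.318e-01]))
```

Emit:
play_rows(deltas=[[-0.157,0.22,0,0,0,0.132,0],[-0.157,0.22,0,0,0,0.132,0],[-0.157,0.22,0,0,0,0.132,0],[-0.157,0.22,0,0,0,0.132,0],[-0.157,0.22,0,0,0,0.132,0],[-0.157,0.22,0,0,0,0.132,0],[-0.157,0.22,0,0,0,0.132,0]])

```text
clock: 36.5
position: [0.4157, -0.4285, 0.2504]
tool_rot: [-3.141, -0.0, 0.173]
force: [0.6, -0.5, -0.6]
grip_width: 0.0854
finger_force: 0.0
```

```bash
python3 - <<'E'
from h import *
s=observe(); print(s["position"],s["tool_rot"])
c,im=snap("wrist","w11"); bright(c,im,.010,lo=150)
hsv=cv2.cvtColor(im,cv2.COLOR_RGB2HSV)
m=cv2.inRange(hsv,(5,130,80),(14,255,255)); m[300:]=0
k=max(cv2.findContours(m,cv2.RETR_EXTERNAL,cv2.CHAIN_APPROX_NONE)[0],key=cv2.contourArea)
W=np.array([onz(c,p[0],.05)[:2] for p in k],np.float32)*1000; print("grip",cv2.boundingRect(k),cv2.minAreaRect(W))
E
```

```text
[ 0.41571589 -0.42851517  0.2503592 ] [-3.14096748e+00 -2.22481189e-04  1.73095821e-01]
(232, 19, 65, 190) ((455.203857421875, -423.32440185546875), (221.5741424560547, 71.9372787475586), 10.114368438720703)
grip (489, 235, 6, 8) ((369.9464416503906, -718.2767333984375), (4.017341136932373, 9.331947326660156), 66.16019439697266)
```

View pics/w11.png

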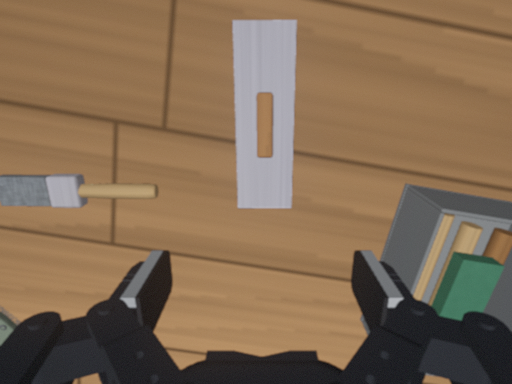

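The straightedge is at (265,115) with its grip at (264,125), and the path to it is clear.

```bash
python3 -c "
from h import *
print(go([.4552,-.4233,.09],.1765))"
```

```text
(array([0.0796, 0.0032, 0.321 ]), array([-0.0002, -0.0001, -0.0016]))
```

Emit:
play_rows(deltas=[[0.08,0.003,0.1,0,0,-0.0016,0],[0.08,0.003,0.2,0,0,-0.0016,0],[0.08,0.003,0.3,0,0,-0.0016,0],[0.08,0.003,0.32,0,0,-0.0016,0.3],[0.08,0.003,0.32,0,0,-0.0016,0.3],[0.08,0.003,0.32,0,0,-0.0016,0.3]])

```text
clock: 37.15
position: [0.4549, -0.4245, 0.0915]
tool_rot: [3.141, -0.0, 0.175]
force: [0.8, 0.5, 0.2]
grip_width: 0.0597
finger_force: 0.0
```

```bash
python3 -c "
from h import *
print(observe()['position'],go([.4552,-.4233,.0165],.1765))"
```

```text
[ 0.45492517 -0.42446186  0.09149051] (array([ 0.0009, -0.0023,  0.15  ]), array([ 0.0003, -0.0001, -0.0007]))
```

Emit:
play_rows(deltas=[[0.001,-0.002,0.08,0,0,-0.0007,0.3],[0.001,-0.002,0.148,0,0,-0.0007,0.3],[0.001,-0.002,0.148,0,0,-0.0007,0.3],[0.001,-0.002,0.148,0,0,-0.0007,0.6],[0.001,-0.002,0.148,0,0,-0.0007,1],[0.001,-0.002,0.148,0,0,-0.0007,1],[0.001,-0.002,0.148,0,0,-0.0007,1],[0.001,-0.002,0.148,0,0,-0.0007,1],[0.001,-0.002,0.148,0,0,-0.0007,1]], newtons=60)

```text
clock: 38.05
position: [0.4558, -0.4241, 0.0187]
tool_rot: [3.14, -0.002, 0.176]
force: [-1.3, 1.9, 15.9]
grip_width: 0.0171
finger_force: 59.4
```

```bash
python3 - <<'E'
from h import *
s=observe(); print(s["position"],s["tool_rot"])
P=lambda a,b:np.array([.5675,.1074])+a*np.array([.9928,-.1197])+b*np.array([.1197,.9928])
q=P(.092,0); print(q,go([q[0],q[1],s["position"][2]+.13],1.4508))
E
```

```text
[ 0.45577668 -0.42406844  0.01870531] [ 3.13972302e+00 -2.12871519e-03  1.76119112e-01]
[0.6588376 0.0963876] (array([ 0.5828, -0.9532, -0.2605]), array([ 1.400e-03, -3.000e-04, -6.086e-01]))
```

Emit:
play_rows(deltas=[[0,0,-0.1,0,0,0,1],[0,0,-0.2,0,0,0,1],[0.583,-0.953,-0.28,0,0,-0.6086,1],[0.583,-0.953,-0.28,0,0,-0.6086,1],[0.583,-0.953,-0.28,0,0,-0.6086,1],[0.583,-0.953,-0.28,0,0,-0.6086,1],[0.583,-0.953,-0.28,0,0,-0.6086,1],[0.583,-0.953,-0.28,0,0,-0.6086,1],[0.583,-0.953,-0.28,0,0,-0.6086,1],[0.583,-0.953,-0.28,0,0,-0.6086,1]])

```text
clock: 39.05
position: [0.6008, -0.0498, 0.1464]
tool_rot: [3.14, -0.0, 1.382]
force: [0.5, -1.1, -3.0]
grip_width: 0.0171
finger_force: 60.5
```

```bash
python3 -c "
from h import *
print(observe()['position'],go([.6588,.0964,.15],1.4508))"
```

```text
[ 0.60077917 -0.04976623  0.14639954] (array([ 0.3089,  0.0591, -0.0071]), array([ 0.0005, -0.0001, -0.0328]))
```

Emit:
play_rows(deltas=[[0.308,0.059,-0.007,0,0,-0.0328,1],[0.308,0.059,-0.007,0,0,-0.0328,1],[0.308,0.059,-0.007,0,0,-0.0328,1],[0.308,0.059,-0.007,0,0,-0.0328,1],[0.308,0.059,-0.007,0,0,-0.0328,1],[0.308,0.059,-0.007,0,0,-0.0328,1],[0.308,0.059,-0.007,0,0,-0.0328,1]])

```text
clock: 39.75
position: [0.6588, 0.092, 0.1491]
tool_rot: [3.141, 0.0, 1.443]
force: [-0.0, 0.6, -3.0]
grip_width: 0.0171
finger_force: 60.5
```

```bash
python3 - <<'E'
from h import *
s=observe(); print(s["position"],s["tool_rot"],go([.6588,.0964,.0195],1.4508))
c,im=snap("wrist","w12"); ct,t=snap("top","t12"); cv2.imwrite("pics/c12.png",np.hstack([im[:,:,::-1][:,100:420],cv2.resize(t[110:270,130:330,::-1],(480,384))]))
E
```

```text
[0.65880682 0.09200421 0.1491107 ] [3.14132759e+00 3.58059817e-04 1.44283584e+00] (array([ 0.0088, -0.0012,  0.2592]), array([ 0.0001,  0.0002, -0.0038]))
```

View pics/c12.png

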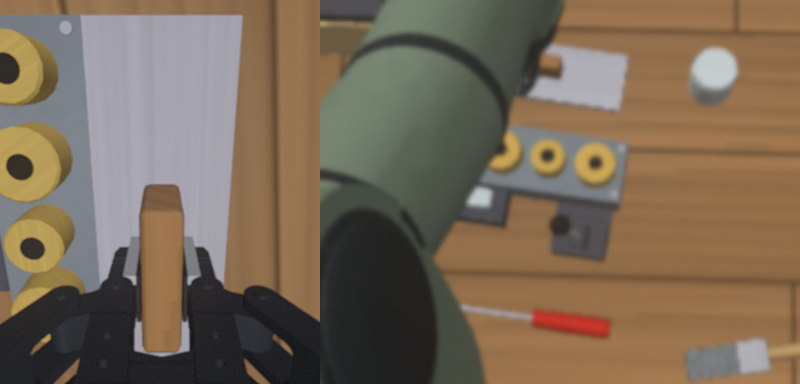

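The bar is held parallel to the block and clear on its far side. I'll lower it.

Emit:
play_rows(deltas=[[0.009,-0.001,0.05,0,0,-0.0038,1],[0.009,-0.001,0.14,0,0,-0.0038,1],[0.009,-0.001,0.22,0,0,-0.0038,1],[0.009,-0.001,0.25,0,0,-0.0038,1],[0.009,-0.001,0.257,0,0,-0.0038,1],[0.009,-0.001,0.257,0,0,-0.0038,1],[0.009,-0.001,0.257,0,0,-0.0038,1]])

```text
clock: 40.55
position: [0.6601, 0.098, 0.0217]
tool_rot: [3.139, -0.001, 1.452]
force: [0.1, 0.6, -4.1]
grip_width: 0.017
finger_force: 60.7
```

```bash
python3 - <<'E'
from h import *
s=observe(); O=np.array([.5675,.1074]); yj=np.array([.1197,.9928]); xj=np.array([.9928,-.1197])
d=s["position"][:2]-O; print(s["position"],s["tool_rot"],s["force"],"jig",d@xj,d@yj)
q=O+.075*xj; print(go([q[0],q[1],.019],1.4508))
E
```

```text
[0.66010211 0.09801413 0.02173983] [ 3.13948676e+00 -6.82885083e-04  1.45238018e+00] [ 0.08180388  0.56565227 -4.05024354] jig 0.09305885888299202 0.0017661825041807924
(array([-0.0035, -0.0361,  0.0054]), array([ 0.001 , -0.0003,  0.0008]))
```

Emit:
play_rows(deltas=[[0,0,0.0065,0.001,0,0,1],[0,-0.008,0.0065,0.001,0,0,1],[0,-0.016,0.0065,0.001,0,0,1],[0,-0.024,0.0065,0.001,0,0,1],[0,-0.03,0.0065,0.001,0,0,1],[0,-0.034,0.0065,0.001,0,0,1],[0,-0.037,0.0065,0.001,0,0,1],[0,-0.039,0.0065,0.001,0,0,1],[0,-0.039,0.0065,0.001,0,0,1]])

```text
clock: 41.45
position: [0.6424, 0.1003, 0.0187]
tool_rot: [3.138, -0.001, 1.452]
force: [9.9, -2.3, 2.0]
grip_width: 0.017
finger_force: 61.7
```

```bash
python3 - <<'E'
from h import *
s=observe(); O=np.array([.5675,.1074]); yj=np.array([.1197,.9928]); xj=np.array([.9928,-.1197])
d=s["position"][:2]-O; print(s["position"],s["tool_rot"],s["force"],"jig",d@xj,d@yj)
E
```

```text
[0.64244468 0.10034061 0.01865712] [ 3.13775868e+00 -1.05692164e-03  1.45225249e+00] [ 9.89820847 -2.26638013  2.00567524] jig 0.07525009123225539 0.0019623200590864007
```

Emit:
play_rows(deltas=[[0,0.001,0,0,0,0,1],[0,0.001,0,0,0,0,0.7],[0,0.001,0,0,0,0,0.68],[0,0.001,0,0,0,0,0.68],[0,0.001,0,0,0,0,0.68]])

```text
clock: 41.95
position: [0.6425, 0.0998, 0.0185]
tool_rot: [3.139, -0.001, 1.452]
force: [8.2, -4.2, 4.9]
grip_width: 0.0275
finger_force: 0.0
```

Emit:
play_rows(deltas=[[0,0.004,0,0,0,0,0.72],[0,0.004,0,0,0,0,0.72],[0,0.004,0,0,0,0,0.72]])

```text
clock: 42.25
position: [0.6431, 0.1001, 0.0175]
tool_rot: [-3.141, -0.0, 1.453]
force: [5.5, -1.5, 3.5]
grip_width: 0.0238
finger_force: 0.0
```

Emit:
play_rows(deltas=[[0,0.004,0,0,0,0,0.72],[0,0.004,0,0,0,0,0.72],[0,0.004,-0.01,0,0,0,0.72],[0,0.004,-0.02,0,0,0,0.72]])

```text
clock: 42.65
position: [0.6439, 0.1, 0.027]
tool_rot: [-3.139, -0.0, 1.453]
force: [-0.4, -0.8, 0.1]
grip_width: 0.0238
finger_force: 0.0
```

Free now; lift and look.

Emit:
play_rows(deltas=[[0,0,-0.05,0,0,0,0.72],[0,0,-0.12,0,0,0,0.72],[0,0,-0.22,0,0,0,0.72],[-0.12,-0.1,-0.44,0,0,0,1],[-0.12,-0.1,-0.44,0,0,0,1],[-0.12,-0.1,-0.44,0,0,0,1],[-0.12,-0.1,-0.44,0,0,0,1],[-0.12,-0.1,-0.44,0,0,0,1],[-0.12,-0.1,-0.44,0,0,0,1]])

```text
clock: 43.55
position: [0.5878, 0.0469, 0.2462]
tool_rot: [-3.138, -0.0, 1.454]
force: [-0.3, -0.1, 0.2]
grip_width: -0.0002
finger_force: 0.0
```

```bash
python3 - <<'E'
from h import *
s=observe(); print(s["position"])
c,im=snap("wrist","w13"); bright(c,im,.010,lo=165)
O=np.array([.5675,.1074]); print("expect",O+.075*np.array([.9928,-.1197]))
P=lambda a,b,z:np.append(O+a*np.array([.9928,-.1197])+b*np.array([.1197,.9928]),z)
print("tip px",proj(c,P(-.085,-.08+.08*np.sin(.5),.022+.08*np.cos(.5))),P(-.085,-.08+.08*np.sin(.5),.022+.08*np.cos(.5)))
E
```

```text
[0.58776885 0.04687332 0.24621617]
(273, 0, 68, 196) ((642.5501098632812, 100.9079818725586), (219.30731201171875, 69.91412353515625), 83.09136962890625)
expect [0.64196   0.0984225]
tip px [146.74573155 158.17956949] [0.47812698 0.07622839 0.0922066 ]
```

View pics/w13.png

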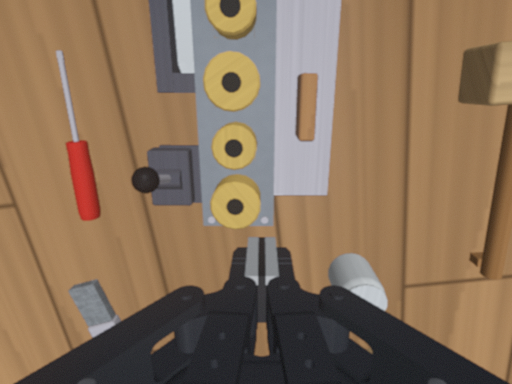

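The straightedge sits flush along the far face, at (308,100) with its edge against the block. The lever ball is at (146,179), so I'll locate it precisely.

```bash
python3 - <<'E'
from h import *
O=np.array([.5675,.1074]); xj=np.array([.9928,-.1197]); yj=np.array([.1197,.9928])
P=lambda a,b,z:np.append(O+a*xj+b*yj,z)
c=get_calibration("wrist"); ct=get_calibration("top")
for n,cc,f,box,old in (("wrist",c,"w13",(120,160,172,200),0),("top",ct,"top0",(222,195,238,212),1)):
    im=cv2.imread("pics/%s.png"%f); v=cv2.cvtColor(im,cv2.COLOR_BGR2HSV)[:,:,2]
    x0,y0,x1,y1=box; m=(v[y0:y1,x0:x1]<40).astype(np.uint8)
    k,l,st,ce=cv2.connectedComponentsWithStats(m); i=1+np.argmax(st[1:,4]); uv=ce[i]+[x0,y0]; print(n,uv,st[i])
    for z in (.075,.0922,.102):
        w=onz(cc,uv,z); d=w[:2]-O; print(z,w.round(4),"jig",(d@xj).round(4),(d@yj).round(4))
    print("hinge px",proj(cc,P(-.085,-.08,.022)),[proj(cc,P(-.085,-.08+.08*np.sin(.5-q),.022+.08*np.cos(.5-q))).round(1) for q in (0,.5,1)])
E
```

```text
wrist [152.  189.5] [32 29  1  2  2]
0.075 [0.469  0.0395 0.075 ] jig -0.0897 -0.0792
0.0922 [0.476  0.0443 0.0922] jig -0.0833 -0.0736
0.102 [0.48   0.0471 0.102 ] jig -0.0797 -0.0704
hinge px [170.47338829 176.72965441] [array([146.7, 158.1]), array([147.6, 198.9]), array([154.9, 230.3])]Traceback (most recent call last):
  File "<stdin>", line 8, in <module>
    return _wrapfunc(a, 'argmax', axis=axis, out=out, **kwds)
    return bound(*args, **kwds)
ValueError: attempt to get argmax of an empty sequence
```

The ball appears to lean about 0.25 rad towards +y, which is still open. I'll come down on its +y side with shut fingers and push it towards -y.

```bash
python3 - <<'E'
from h import *
O=np.array([.5675,.1074]); xj=np.array([.9928,-.1197]); yj=np.array([.1197,.9928])
q=O-.085*xj-.008*yj; print(q,go([q[0],q[1],.15],1.4508))
E
```

```text
[0.4821544 0.1096321] (array([ 0.1001, -0.2238,  0.1927]), array([-0.0017,  0.0002,  0.0013]))
```

Emit:
play_rows(deltas=[[0.1,-0.224,0.05,-0.0017,0,0.0013,1],[0.1,-0.224,0.1,-0.0017,0,0.0013,1],[0.1,-0.224,0.15,-0.0017,0,0.0013,1],[0.1,-0.224,0.19,-0.0017,0,0.0013,1],[0.1,-0.224,0.19,-0.0017,0,0.0013,1],[0.1,-0.224,0.19,-0.0017,0,0.0013,1],[0.1,-0.224,0.31,-0.0017,0,0.0013,1],[0.1,-0.224,0.325,-0.0017,0,0.0013,1],[0.1,-0.224,0.325,-0.0017,0,0.0013,1]])

```text
clock: 44.5
position: [0.4823, 0.1084, 0.0837]
tool_rot: [-3.141, 0.001, 1.449]
force: [0.5, 0.2, 0.5]
grip_width: 0.0001
finger_force: 0.0
```

```bash
python3 - <<'E'
from h import *
O=np.array([.5675,.1074]); xj=np.array([.9928,-.1197]); yj=np.array([.1197,.9928]); s=observe()
d=s["position"][:2]-O; print(s["position"],s["tool_rot"],s["force"],"jig",d@xj,d@yj)
q=O-.085*xj-.1*yj; print(q,go([q[0],q[1],.083],1.4508))
E
```

```text
[0.48227741 0.10839525 0.08368926] [-3.14124008e+00  1.21639631e-03  1.44901287e+00] [0.47655842 0.21411491 0.48260598] jig -0.08472812365114817 -0.009213060370162828
[0.471142  0.0182945] (array([-0.1816, -0.0002,  0.0016]), array([-0.0002,  0.0006, -0.0009]))
```

Emit:
play_rows(deltas=[[-0.02,0,0,0,0,0,1],[-0.045,0,0,0,0,0,1],[-0.07,0,0,0,0,0,1],[-0.095,0,0,0,0,0,1],[-0.12,0,0,0,0,0,1],[-0.14,0,0,0,0,0,1],[-0.16,0,0,0,0,0,1],[-0.175,0,0,0,0,0,1],[-0.18,0,0,0,0,0,1],[-0.18,0,0,0,0,0,1]])

```text
clock: 45.5
position: [0.4715, 0.0206, 0.0846]
tool_rot: [3.14, -0.001, 1.451]
force: [0.6, 7.4, -0.2]
grip_width: -0.0
finger_force: 3.3
```

Emit:
play_rows(deltas=[[-0.006,0,0,0,0,0,1],[-0.006,0,0,0,0,0,1],[0.03,0,0,0,0,0,1],[0.06,0,-0.05,0,0,0,1],[0.06,0,-0.15,0,0,0,1],[0.06,0,-0.25,0,0,0,1],[-0.02,0.1,-0.4,0,0,0,1],[-0.02,0.1,-0.4,0,0,0,1],[-0.02,0.1,-0.4,0,0,0,1],[-0.02,0.1,-0.4,0,0,0,1]])

```text
clock: 46.5
position: [0.5197, 0.0034, 0.2848]
tool_rot: [3.14, -0.0, 1.449]
force: [-0.4, 1.0, -0.7]
grip_width: 0.0001
finger_force: 0.0
```

```bash
python3 - <<'E'
from h import *
s=observe(); print(s["position"])
c,im=snap("wrist","w14"); bright(c,im,.010,lo=165); ct,t=snap("scene","s14")
O=np.array([.5675,.1074]); xj=np.array([.9928,-.1197]); yj=np.array([.1197,.9928])
P=lambda a,b,z:np.append(O+a*xj+b*yj,z)
print([proj(c,P(-.085,-.08+.08*np.sin(.5-q),.022+.08*np.cos(.5-q))).round(1) for q in (0,.5,.9,1)])
E
```

```text
[0.51966061 0.00343328 0.28482445]
(324, 0, 61, 150) ((644.57373046875, 79.60020446777344), (176.2922821044922, 61.427730560302734), 82.85930633544922)
[array([213.4, 101.9]), array([213.9, 140.5]), array([216.1, 168.2]), array([216.9, 173.7])]
```

View pics/w14.png

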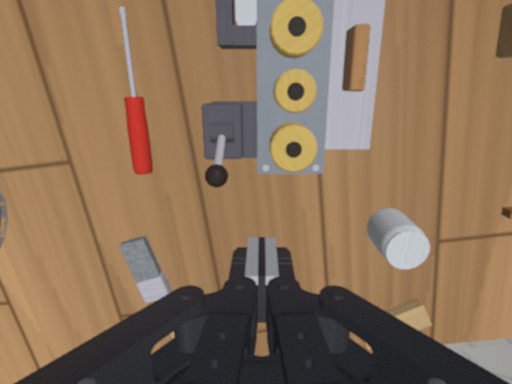

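The ball is at (216,175), which matches the fully locked position. One last overview check before handing in.

View pics/s14.png

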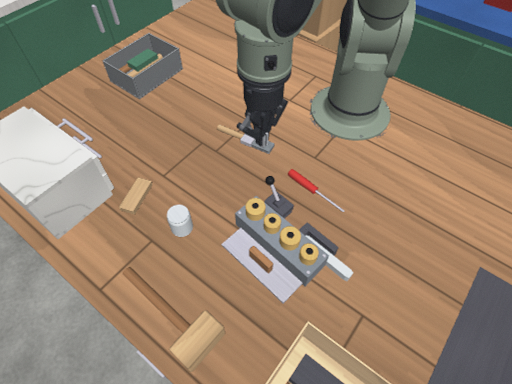

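The bushings, the spacer in its channel, the straightedge (261,260) and the lever ball (270,181) are all in place. The bystanders have not moved.

```bash
python3 -c "
from workcell import *
print(job_done())"
```

```text
the job is handed in; nothing more can be done
None
```

The job is handed in (verdict not shown): four bushings pressed home, spacer against the stop, straightedge flush on the far face, lever fully over and bystanders unmoved, as far as the last pictures and force readings show.

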